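# Load a sample cassette, index the carousel to the inlet and lock it

### The job

Lift the sample cassette out of its dock, stand it down on the black mat, and take it again by its other two sides so that it goes into the pocket of the carousel. Then turn the carousel counter-clockwise (seen from above) by its post until it clicks into the detent where the pocket faces the inlet nozzle, and drive the locking pin fully down with the mallet, not with the gripper. Finally put the mallet back on the bench clear of the carousel, and do not knock over or shove aside the bottle or beaker.

Things in the scene. Friction and masses are not known exactly. Their poses are not given: they have to be found in the camera images.
- cassette: Aluminium block 56 (its x) x 34 (its y) x 40 high with three small white caps (3 mm) in a row along x on top, 180 g; both ways round are alike. Origin: centre of its underside. Starts in the dock, its x along the dock's x.
- dock: Grey plastic holder fixed on the bench: base plate 84 (x) x 56 (y) x 5 thick with two upright cheeks 44 long (x), 6 thick, inner faces at y = +-20.5, up to 43 above the bench, that cover the cassette's long faces almost to its top; the ends (+-x) are open. The cassette stands on the plate, 5 above the bench. Origin: centre of the underside.
- mat: Black rubber mat 130 x 130 x 3 thick, fixed flat on the bench. Origin: centre of its underside, on the bench. The dock and the mat may change places.
- carousel (a joint): Turn of the carousel disc about its vertical axis, rad, growing counter-clockwise seen from above. Detents (a sprung ball between pairs of rim pins) at 0 and at pi/2 = 1.571, where the pocket faces the nozzle. Starts between -0.35 and -0.12; stops at -0.6 and 2.1. About 6 N at the post takes it out of a detent, which catches within about 0.05 rad.
- carousel_axis (a point): Centre of the disc's top face (45 above the bench; disc 196 across with small rim pins). Its axes turn with the disc: x points from the axis to the post, z up; -x points to the pocket.
- pocket (a point): Centre of the pocket's floor on the disc's top, 45 above the bench, 52 from the axis. Axes turn with the disc (x radial, towards the axis). The cassette's x goes along the point's y, either way round, between two cheeks 38 high, 36 long, 6 thick, inner faces at y = +-31.5; lips only 5 high have inner faces at x = +-20.5. So only the cassette's long faces (point +-x) can be gripped here.
- post_top (a point): Centre of the top of the turning post: black upright cylinder 22 across, 52 high on the disc, top 97 above the bench, 80 from the axis away from the pocket.
- turn_post: The turning post itself; origin on its axis at the disc's top face.
- nozzle_tip (a point): Tip of the steel inlet nozzle on a black block (70 x 70 x 100 high, its centre 165 from the carousel axis), fixed on the carousel's base; tip 72 above the bench, 92 from the axis. With the carousel at pi/2 the pocket faces it.
- carousel_base: Fixed base of the carousel. Origin: on the carousel's axis, on the bench. Nozzle towards -y; locking pin at (x,y) = (-63, 119); a detent block 46 high at 45 deg between +x and -y, 145 out.
- lock_pin (a joint): How far the locking pin is driven down, m: 0 up, 0.014 fully down. Sprung and stiff, about 6 to 9 N; it stays where it is driven.
- pin_top (a point): Centre of the top of the locking pin's head (steel disc 22 across, 6 thick, on a 10 stem), 74 above the bench when up, 60 when down; it stands on a grey post 32 x 32 x 52 high.
- pin_head: The pin's head with the pin; origin on its axis, 22 below the head's top.
- mallet: Mallet standing on one face of its head, 300 g: head an upright cylinder 48 across, 70 high, white faces; handle a wooden bar 18 wide, 22 high, level, 35 above the lower face, from the head along the body's -x to 165 from the head's axis. Origin: centre of the lower striking face.
- mallet_grip (a point): Point on the handle's middle line, 48 from the head's axis and 35 above the lower face: where to grip across the handle (along the body's y).
- mallet_face (a point): Centre of the mallet's lower striking face (same as the body's origin).
- bottle: Bystander: amber bottle 52 across, 110 high; origin centre of underside.
- beaker: Bystander: glass beaker 64 across, 75 high; origin centre of underside.
Mind the look-alikes: they are no part of the job. What is shaped like the mallet but red is not meant.

How it is judged:
On the way, in this order (a step that is already met when the one before it is completed fails the run):
1. the cassette stands on the black mat, let go (horizontal distance between cassette and mat below 0.06 m and z of cassette in the frame of mat below 0.006 m and angle between cassette's own z axis and vertical below 0.06 rad and linear speed of cassette below 0.02 m/s and contact force between the fingers and cassette below 0.1 N), for 0.1 s.
2. the cassette stands in the carousel's pocket, let go (horizontal distance between cassette and pocket below 0.008 m and z of cassette in the frame of pocket below 0.004 m and angle between cassette's own z axis and vertical below 0.06 rad and contact force between the fingers and cassette below 0.1 N), for 0.1 s.
3. the carousel rests in the detent with the pocket facing the nozzle, the cassette in it, and the post is let go (value of joint carousel between 1.5308 and 1.6108 rad and horizontal distance between cassette and pocket below 0.008 m and z of cassette in the frame of pocket below 0.004 m and angle between cassette's own z axis and vertical below 0.06 rad and contact force between the fingers and turn_post below 0.1 N), for 0.2 s.
4. the mallet has driven the pin down (value of joint lock_pin above 0.0105 m and contact force between mallet and pin_head above 1 N).
At the end, for the whole second after the job is handed in: The cassette stands upright on the pocket floor (within 8 mm of its centre); carousel at pi/2 within 0.04 rad; locking pin at least 10.5 mm down; mallet let go and at rest on the bench, standing or lying, its head at least 170 mm from the carousel axis and clear of its base (horizontal distance between cassette and pocket below 0.008 m and z of cassette in the frame of pocket below 0.004 m and angle between cassette's own z axis and vertical below 0.06 rad and value of joint carousel between 1.5308 and 1.6108 rad and value of joint lock_pin above 0.0105 m and height (world z) of mallet below 0.05 m and linear speed of mallet below 0.02 m/s and horizontal distance between mallet and carousel_axis above 0.17 m and contact force between mallet and carousel_base below 0.1 N and contact force between the fingers and mallet below 0.1 N); the robot touches nothing.
It fails at once if the pin is pushed by the gripper or arm instead of the mallet (contact force between any of the fingers, the arm and pin_head above 2 N).
It fails at once if the pin is driven while the carousel is not in its detent at the nozzle (value of joint lock_pin above 0.005 m and not (value of joint carousel between 1.5308 and 1.6108 rad)).
It fails at once if the bottle or beaker is knocked over or shoved more than 40 mm (angle between any of bottle, beaker's own z axis and vertical above 0.5 rad or distance of any of bottle, beaker from where it was at the start of the episode above 0.04 m).
It also fails if it takes over 72 s, if anything falls off the work surface, if the arm or the gripper's body presses on something with over 40 N, if the wrist force passes 120 N, or if a joint passes its speed limit or range.

### The arm

A 6-joint arm with a two-finger parallel gripper is mounted at the origin on the work surface. World frame = base frame: x ahead of the robot, y to its left, z up, the work surface at z = 0. Lengths are in m, angles in rad, forces in N, time in s.
With the tool pointing down it reaches from about 0.425 to 0.95 m from the base axis. Payload 3.5 kg.
Tool frame: the origin (TCP) lies between the finger pads; the fingertips stand 19 mm ahead of it and the grasp point (between the pads) is the TCP; z points along the fingers, y is the line along which they close (so a half turn about z gives the same grasp; the last joint's range is limited). The gripper opens to 85 mm and grips with 20 to 120 N. Pads are 22 mm wide; open, the fingers measure 114 mm over their backs; the gripper's body (76 mm by 85 mm) begins 54 mm behind the grasp point. The pads swing forward as they close: fully open they stand 13 mm farther back than shut.
Start: joints at [-0.15, 0.286, 1.577, -0, 1.279, -0.15], TCP at [0.675, 0, 0.215] pointing down, gripper open.
Joint ranges: [-2.77, 2.77], [-0.9, 2.22], [0.21, 2.48], [-1.53, 4.67], [0.24, 2.81], [-2.84, 2.84]. Speed limits (rad/s): [2.79, 2.79, 3.14, 3.14, 3.14, 3.14].

### API

Orientations are given as a unit quaternion [x, y, z, w].
In Python, from plant import monitor, eyes, ctrl gives the robot as it stands.
- The arm moves only by the shell command python3 -m handwheel 'ROWS' [FORCE]. ROWS is JSON, a list of rows, each a list of 7 numbers: the shift along the tool's x, y, z in units of 40 cm (1.0 is 40 cm), then the turn, a rotation vector about the tool's x, y, z in units of pi rad (1.0 is pi rad), then the opening, from -1 (shut) to 1 (fully open). A call has 1 to 12 rows; each row is the pose to reach, as a shift and turn from the pose commanded when the call began, along the tool's axes at that moment, turning the shorter way round; what a row does not reach only later rows make up. A row lasts 1/8 s, in which the tool goes at most 62.5 mm and 10.7 degrees, less where a joint would pass 70% of its speed; a pose out of reach is approached as far as the arm can. A call with a number of a shift or a turn outside -1 to 1 is refused whole. A call with a gripper value outside its range is refused whole. The fingers move at their own pace and stop on an object; FORCE is the grip in N (left out, the last holds). Time passes only in rows, so rows that repeat a pose let the fingers close. It gives the time, the measured TCP pose, the force, the opening and the grip force at its end, in the units of the state.
- monitor.get_state(): the state, without advancing time (a new reading comes with each control period).
- eyes.read_camera(name): name is "scene" or "side" or "wrist"; returns the picture (400x640x3 uint8, red, green, blue); there is no depth.
- eyes.camera_params(name): a dict with "K" (3x3 intrinsics, pixels), "R" (3x3) and "t" (3): a world point X has camera coordinates R X + t. Camera axes: x right, y down, z forward; pixel columns grow to the right and rows downward; lengths in m; the calibration is good to about 2 mm. A picture is of the moment at which its call begins: read the wrist's pose just before it. camera_params takes no time and is no camera call; for the wrist camera it gives the pose at the moment of the call.
- ctrl.sign_off(): hands the job in; it is judged then, once.
The state is a dict: "time": time; "qpos": joint angles; "dq": joint speeds; "joint_efforts": joint torques, N m; "eef_pos": TCP position; "tcp_rot": TCP orientation; "contact_force": force on the tool from outside, world axes, zero at the start; "wrist_torque": the same for the moment, N m; "opening": opening from 0.0 (shut) to 1.0 (fully open); "finger_force": force on a finger pad.
Only numpy, scipy, OpenCV 4.12 (cv2) and the standard library are available. Lean on these libraries where they do the work, as an engineer would, in place of code of your own. Each camera call takes 0.05 s, during which the arm holds its last target. There are 200 camera calls.

## Working session

There is one attempt and no reset: what is moved stays moved. The work goes in short steps, Python scripts to look and compute and a shell command to move; the robot and the scene stay as the last step left them, time stands still between calls to the robot, and variables do not carry over. Pictures are saved under pics/ and viewed, at most 10 in all, crops included, and the job is handed in when it is done.

```bash
ls; mkdir -p pics
python3 - <<'E'
from plant import monitor, eyes, ctrl
import cv2, numpy as np
print(monitor.get_state())
for n in ("scene","side"):
    im=eyes.read_camera(n); cv2.imwrite(f"pics/{n}0.png",im[:,:,::-1]); 
    p=eyes.camera_params(n); print(n,p)
print(eyes.camera_params("wrist"))
E
```

```text
pics
{'time': 0.0, 'qpos': array([-1.50020573e-01,  2.87186863e-01,  1.57813776e+00, -3.10483399e-05,
        1.27861855e+00, -1.49957362e-01]), 'dq': array([-4.62293114e-04, -4.73924651e-04, -9.67771680e-05,  1.49516007e-03,
       -1.15133236e-04, -6.79181108e-04]), 'joint_efforts': array([-1.79628755e-04, -4.05981302e+01, -2.92628127e+01, -1.54224781e-04,
        5.81841552e-03,  3.74769741e-06]), 'eef_pos': array([6.74316111e-01, 1.11093413e-04, 2.13654339e-01]), 'tcp_rot': array([ 0.70712547,  0.70708712, -0.00070949, -0.00093707]), 'contact_force': array([-0.49243942, -0.13440894, -0.01911716]), 'wrist_torque': array([0.02887911, 0.00269144, 0.01872835]), 'finger_force': 0.0, 'opening': 0.9965251377240333}
scene {'K': array([[396.85963952,   0.        , 322.41363957],
       [  0.        , 396.85963952, 205.87928694],
       [  0.        ,   0.        ,   1.        ]]), 'R': array([[-0.17851528,  0.98392372, -0.00513858],
       [ 0.52496498,  0.09082582, -0.84626381],
       [-0.83219232, -0.15376859, -0.5327393 ]]), 't': array([ 0.01693091, -0.1505286 ,  1.5692113 ])}
side {'K': array([[504.47162035,   0.        , 316.08450584],
       [  0.        , 504.47162035, 203.41486333],
       [  0.        ,   0.        ,   1.        ]]), 'R': array([[-0.99788277, -0.0631801 ,  0.01543573],
       [-0.05781148,  0.75292765, -0.65555914],
       [ 0.0297963 , -0.65506353, -0.75498606]]), 't': array([0.4542372 , 0.04558675, 1.44595712])}
{'K': array([[336.28224088,   0.        , 315.55538931],
       [  0.        , 336.28224088, 201.74313731],
       [  0.        ,   0.        ,   1.        ]]), 'R': array([[ 9.99997996e-01,  8.01313060e-04, -1.83444691e-03],
       [ 1.33487660e-03, -9.49827030e-01,  3.12772811e-01],
       [-1.49177832e-03, -3.12774633e-01, -9.49826196e-01]]), 't': array([-0.67418198, -0.04092265,  0.38093086])}
```

View pics/scene0.png

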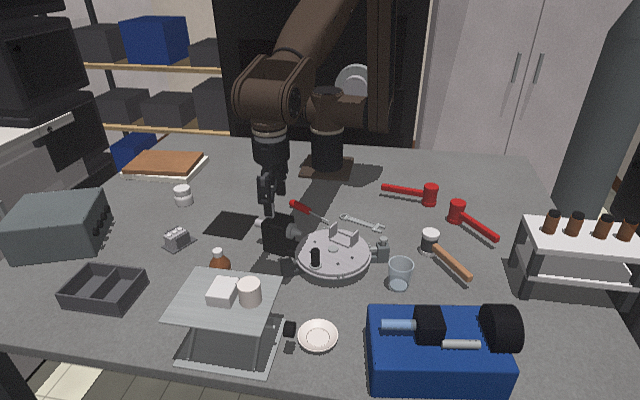

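View pics/side0.png

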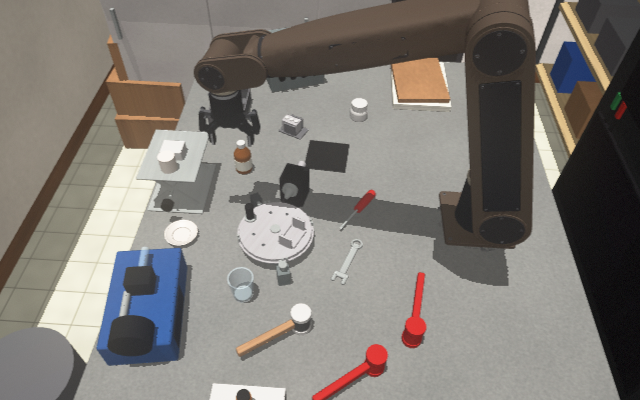

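```bash
cat > h.py <<'E'
from plant import monitor, eyes, ctrl
import cv2, numpy as np
from scipy.spatial.transform import Rotation as Ro
def ray(n,u,v,z,p=None):
    p=p or eyes.camera_params(n); R,t=p["R"],p["t"]; c=-R.T@t
    d=R.T@np.linalg.inv(p["K"])@[u,v,1.]
    return c+d*(z-c[2])/d[2]
def proj(n,X,p=None):
    p=p or eyes.camera_params(n); q=p["K"]@(p["R"]@np.array(X,float)+p["t"]); return q[:2]/q[2]
def tri(obs):  # [(params,u,v)]
    A=[];b=[]
    for p,u,v in obs:
        R,t=p["R"],p["t"]; c=-R.T@t; d=R.T@np.linalg.inv(p["K"])@[u,v,1.]; d/=np.linalg.norm(d)
        P=np.eye(3)-np.outer(d,d); A.append(P); b.append(P@c)
    return np.linalg.lstsq(np.vstack(A),np.hstack(b),rcond=None)[0]
def move(pos,yaw=None):
    """print the row (shift, turn) from the current pose to TCP pos, tool down, tool y axis along world angle yaw (mod pi)"""
    s=monitor.get_state(); r=Ro.from_quat(s["tcp_rot"]); d=r.inv().apply(np.array(pos)-s["eef_pos"])/0.4
    w=np.zeros(3)
    if yaw is not None:
        y=np.array([np.cos(yaw),np.sin(yaw),0]); 
        if y@r.apply([0,1,0])<0: y=-y
        z=np.array([0,0,-1.]); T=Ro.from_matrix(np.c_[np.cross(y,z),y,z]); w=(r.inv()*T).as_rotvec()/np.pi
    print(np.round(np.r_[d,w],4).tolist())
def st():
    s=monitor.get_state(); r=Ro.from_quat(s["tcp_rot"]); y=r.apply([0,1,0])
    print("t",round(s["time"],2),"tcp",np.round(s["eef_pos"],4),"yaw_y",round(np.arctan2(y[1],y[0]),4),"zax",np.round(r.apply([0,0,1]),3),"open",round(s["opening"],3),"ff",round(s["finger_force"],1),"F",np.round(s["contact_force"],1),"q",np.round(s["qpos"],2))
E
python3 - <<'E'
from h import *
S=dict(dock=(177,240),mat=(232,224),post=(315,250),pocket=(344,237),car=(335,250),mallet=(430,240),bottle=(220,262),beaker=(400,272))
Z=dict(dock=(293,127),mat=(327,155),post=(250,200),pocket=(294,235),car=(275,232),mallet=(301,315),bottle=(243,158),beaker=(240,285))
h=dict(dock=.04,mat=.003,post=.097,pocket=.06,car=.045,mallet=.05,bottle=.05,beaker=.04)
for k in S: print(k,ray("scene",*S[k],h[k]).round(3),ray("side",*Z[k],h[k]).round(3))
for n,b in (("scene",(150,180,490,310)),("side",(200,90,400,350))):
    im=cv2.imread(f"pics/{n}0.png"); x0,y0,x1,y1=b
    c=im[y0:y1,x0:x1]; f=min(800/c.shape[1],600/c.shape[0]); cv2.imwrite(f"pics/{n}0c.png",cv2.resize(c,None,fx=f,fy=f,interpolation=cv2.INTER_CUBIC)); print(f)
im=eyes.read_camera("wrist"); cv2.imwrite("pics/w0.png",im[:,:,::-1])
E
```

```text
dock [ 0.588 -0.323  0.04 ] [ 0.551 -0.313  0.04 ]
mat [ 0.438 -0.224  0.003] [ 0.435 -0.229  0.003]
post [0.636 0.08  0.097] [0.63  0.06  0.097]
pocket [0.521 0.138 0.06 ] [0.505 0.141 0.06 ]
car [0.563 0.119 0.045] [0.558 0.123 0.045]
mallet [0.481 0.369 0.05 ] [0.468 0.366 0.05 ]
bottle [ 0.668 -0.161  0.05 ] [ 0.687 -0.147  0.05 ]
beaker [0.615 0.292 0.04 ] [0.626 0.29  0.04 ]
2.3529411764705883
2.3076923076923075
```

View pics/w0.png

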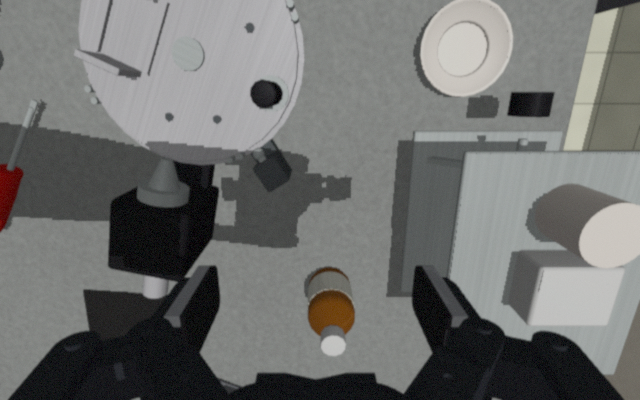

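Candidates: cassette in dock scene (177,240)/side (293,127), versus white boxes on the platform (220,290) and the white jar (182,195). It's the grey block with three caps, so the first. Mallet: the white-faced one at (430,240), not the red ones at (430,195) and (457,210). I'm moving over the dock to check close by.

```bash
python3 -m handwheel '[[-0.15,-0.1,0,0,0,0,1],[-0.3,-0.24,0,0,0,0,1],[-0.45,-0.24,0,0,0,0,1],[-0.6,-0.24,0,0,0,0,1],[-0.75,-0.24,0,0,0,0,1],[-0.75,-0.24,0,0,0,0,1],[-0.75,-0.24,0,0,0,0,1]]'
python3 - <<'E'
from h import *
st(); p=eyes.camera_params("wrist"); im=eyes.read_camera("wrist"); cv2.imwrite("pics/w1.png",im[:,:,::-1]); np.save("w1.npy",p,allow_pickle=True)
E
```

```text
time: 1.02
eef_pos: [0.5786, -0.3004, 0.2143]
tcp_rot: [0.708, 0.707, 0.0, -0.001]
contact_force: [0.1, 0.2, -0.3]
opening: 0.999
finger_force: 0.0
t 1.02 tcp [ 0.5786 -0.3004  0.2143] yaw_y -0.0017 zax [-0.001  0.001 -1.   ] open 0.999 ff 0.0 F [ 0.1  0.2 -0.3] q [-0.63  0.24  1.64  0.    1.27 -0.63]
```

View pics/w1.png

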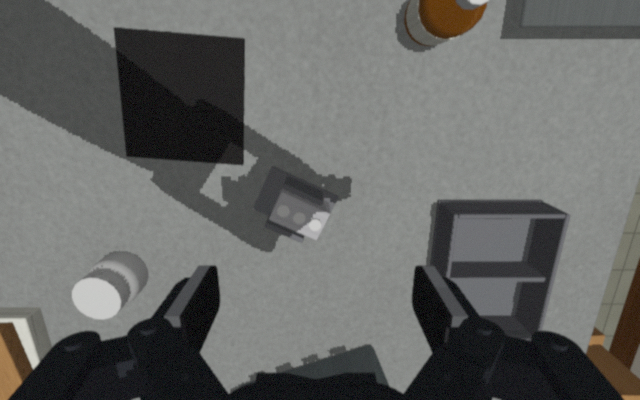

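Wrist view over the dock: cassette with three caps at (283,210), (299,218) and (315,226). Mat corners are at (114,28), (244,38), (243,164) and (127,156); the bottle is at (440,15).

Run:
```python
from h import *
im=cv2.imread("pics/w1.png"); c=im[160:255,245:365]; c=np.clip(c.astype(float)*1.5,0,255).astype(np.uint8)
cv2.imwrite("pics/w1c.png",cv2.resize(c,None,fx=6,fy=6,interpolation=cv2.INTER_CUBIC))
p=np.load("w1.npy",allow_pickle=True).item()
cp=[ray("wrist",u,v,.048,p) for u,v in((283,210),(299,218),(315,226))]; print(np.round(cp,4)); d=cp[2]-cp[0]; print(np.arctan2(d[1],d[0]))
print(np.round([ray("wrist",u,v,.003,p) for u,v in((114,28),(244,38),(243,164),(127,156))],4))
```

```text
[[ 0.5452 -0.3359  0.048 ]
 [ 0.5615 -0.3447  0.048 ]
 [ 0.5781 -0.3536  0.048 ]]
-0.4952923242833629
[[ 0.3786 -0.1599  0.003 ]
 [ 0.5072 -0.1691  0.003 ]
 [ 0.4974 -0.2972  0.003 ]
 [ 0.369  -0.288   0.003 ]]
```

View pics/w1c.png

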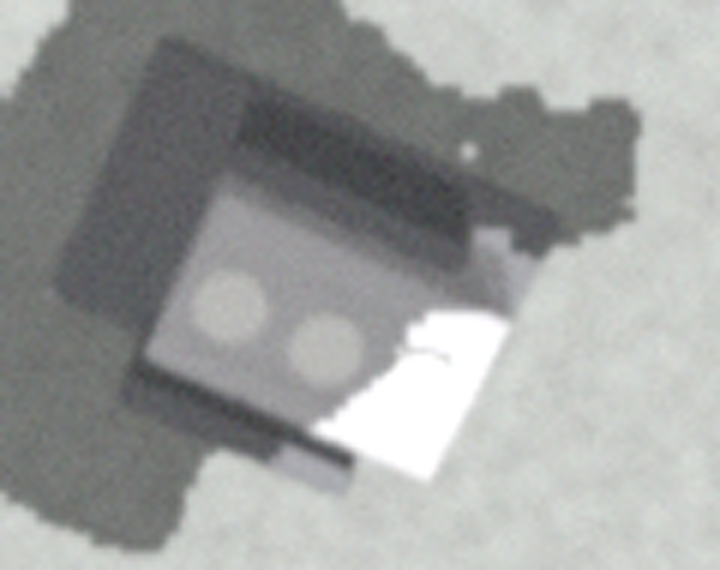

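Run:
```python
from h import *
p=np.load("w1.npy",allow_pickle=True).item()
c=np.array([ray("wrist",245+a/6,160+b/6,.045,p) for a,b in((220,175),(145,355),(430,480),(510,320))])
print(c.round(4),c.mean(0)); 
for i,j in((0,3),(1,2)): d=c[j]-c[i]; print("x",np.arctan2(d[1],d[0]),np.linalg.norm(d))
for i,j in((1,0),(2,3)): d=c[j]-c[i]; print("y",np.arctan2(d[1],d[0])-np.pi/2,np.linalg.norm(d))
print(ray("wrist",245+325/6,160+348/6,.048,p))
move([.561,-.3445,.12],-.45); move([.561,-.3445,.030],-.45)
```

```text
[[ 0.5442 -0.3144  0.045 ]
 [ 0.5301 -0.3471  0.045 ]
 [ 0.5798 -0.371   0.045 ]
 [ 0.5937 -0.3406  0.045 ]] [ 0.56196183 -0.34329402  0.045     ]
x -0.4870223833355524 0.05601217939552322
x -0.44772530747947564 0.05521220370501971
y -0.4088943125875888 0.03560621316269976
y -0.42898673652705654 0.03338468487716735
[ 0.56167994 -0.34466913  0.048     ]
[-0.1137, -0.0445, 0.2361, -0.0003, -0.0004, 0.1432]
[-0.114, -0.0443, 0.4611, -0.0003, -0.0004, 0.1432]
```

```bash
python3 -m handwheel '[[-0.114,-0.044,0.15,0,0,0.05,1],[-0.114,-0.044,0.236,0,0,0.1,1],[-0.114,-0.044,0.236,0,0,0.14,1],[-0.114,-0.044,0.236,0,0,0.14,1],[-0.114,-0.044,0.35,0,0,0.14,1],[-0.114,-0.044,0.455,0,0,0.14,1],[-0.114,-0.044,0.455,0,0,0.14,1],[-0.114,-0.044,0.455,0,0,0.14,1],[-0.114,-0.044,0.455,0,0,0.14,-0.2],[-0.114,-0.044,0.455,0,0,0.14,-0.5],[-0.114,-0.044,0.455,0,0,0.14,-0.5],[-0.114,-0.044,0.455,0,0,0.14,-0.5]]' 40; python3 -c "
from h import *
st(); cv2.imwrite('pics/w2.png',eyes.read_camera('wrist')[:,:,::-1])"
```

```text
time: 2.58
eef_pos: [0.5614, -0.3457, 0.0333]
tcp_rot: [0.844, 0.536, 0.0, 0.0]
contact_force: [0.1, 0.4, 0.4]
opening: 0.252
finger_force: 0.0
t 2.58 tcp [ 0.5614 -0.3457  0.0333] yaw_y -0.4399 zax [ 0. -0. -1.] open 0.252 ff 0.0 F [0.1 0.4 0.4] q [-0.71  0.45  1.73 -0.    0.97 -0.27]
```

View pics/w2.png

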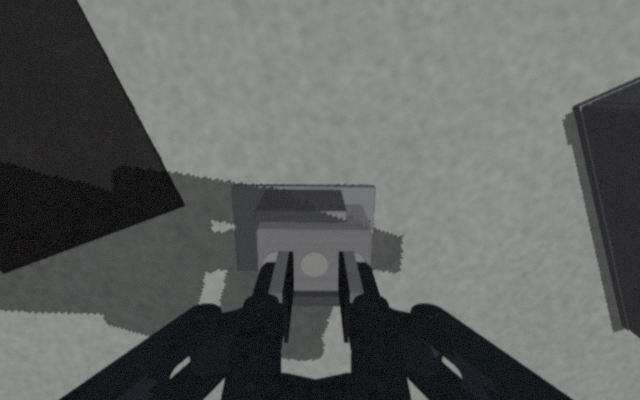

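Run:
```python
from h import *
s=monitor.get_state(); r=Ro.from_quat(s["tcp_rot"])
for q in ((0,.0107,.019),(0,.0107,0),(.011,.0107,.019),(-.011,.0107,.019),(.011,.0107,0)): print(q,proj("wrist",s["eef_pos"]+r.apply(q)).round(1))
for z in(.045,): print(ray("wrist",315,264,.048).round(4),[ray("wrist",u,v,.045).round(4) for u,v in((257,224),(372,224))])
for z in (.005,): print([ray("wrist",u,v,z).round(4) for u,v in((233,185),(376,185))])
im=cv2.imread("pics/w2.png")[170:350,210:430]; cv2.imwrite("pics/w2c.png",cv2.resize(np.clip(im*1.6,0,255).astype(np.uint8),None,fx=3.3,fy=3.3,interpolation=2))
c=eyes.read_camera("side"); cv2.imwrite("pics/s2.png",cv2.resize(c[80:180,200:380,::-1],None,fx=4,fy=4,interpolation=2))
```

```text
(0, 0.0107, 0.019) [333.9 237.6]
(0, 0.0107, 0) [335.8 252.6]
(0.011, 0.0107, 0.019) [334.3 219.9]
(-0.011, 0.0107, 0.019) [333.6 254.7]
(0.011, 0.0107, 0) [336.2 233.3]
[ 0.5617 -0.3442  0.048 ] [array([ 0.5452, -0.3149,  0.045 ]), array([ 0.5944, -0.338 ,  0.045 ])]
[array([ 0.5305, -0.299 ,  0.005 ]), array([ 0.6054, -0.3342,  0.005 ])]
```

View pics/s2.png

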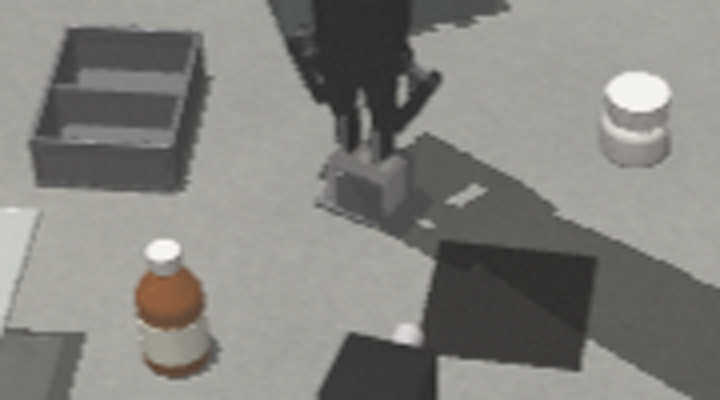

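Run:
```python
from h import *
ps=eyes.camera_params("side"); pw=eyes.camera_params("wrist"); st()
for a,b in(((286.2,118),(348,252)),((295.8,119.5),(282,252)),((286.2,118),(345,285)),):
  print(tri([(ps,*a),(pw,*b)]).round(4))
for z in (.03,.05,.06,.07): print(z,ray("side",291,119,z).round(3))
im=cv2.imread("pics/s2.png")
```

```text
t 2.67 tcp [ 0.5613 -0.3456  0.033 ] yaw_y -0.4399 zax [-0.  0. -1.] open 0.251 ff 0.0 F [-0.7  0.2 -0. ] q [-0.71  0.45  1.73  0.    0.97 -0.27]
[ 0.5773 -0.3459  0.0477]
[ 0.547  -0.3331  0.0513]
[ 0.5734 -0.3627  0.0388]
0.03 [ 0.562 -0.364  0.03 ]
0.05 [ 0.56 -0.34  0.05]
0.06 [ 0.558 -0.328  0.06 ]
0.07 [ 0.557 -0.316  0.07 ]
```

View pics/w2c.png

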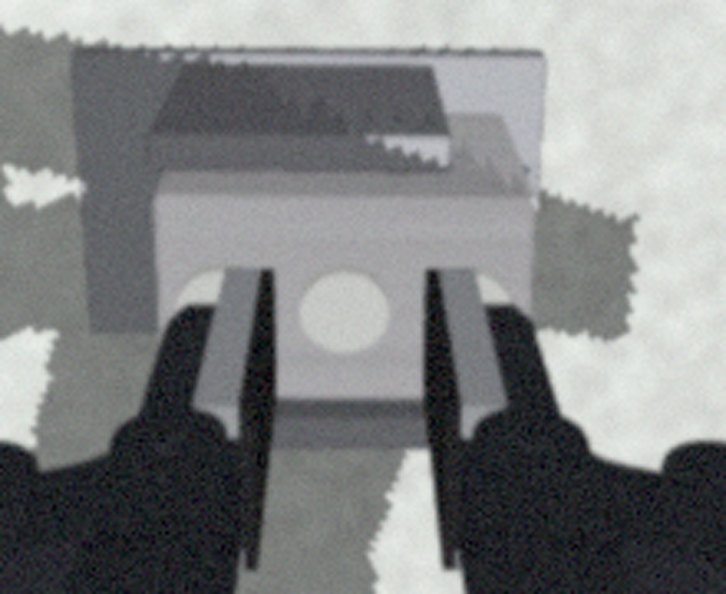

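Crop: the closed fingertips are just above the cassette top, either side of the middle cap at (314,264). The real fingertips are therefore about 35 mm farther back than the stated TCP. I'll open and go about 38 mm lower.

```bash
python3 -m handwheel '[[0.01,0,-0.025,0,0,0,1],[0.01,0,-0.025,0,0,0,1],[0.01,0,-0.025,0,0,0,1],[0.01,0,-0.025,0,0,0,1],[0.01,0,0.05,0,0,0,1],[0.01,0,0.095,0,0,0,1],[0.01,0,0.095,0,0,0,1],[0.01,0,0.095,0,0,0,0],[0.01,0,0.095,0,0,0,-0.2],[0.01,0,0.095,0,0,0,-0.2],[0.01,0,0.095,0,0,0,-0.2]]' 40; python3 -c "
from h import *
st(); c=eyes.read_camera('wrist')[150:350,200:440,::-1];cv2.imwrite('pics/w3.png',cv2.resize(c,None,fx=2.5,fy=2.5))"
```

```text
time: 4.05
eef_pos: [0.564, -0.3427, -0.0035]
tcp_rot: [0.844, 0.536, 0.0, 0.001]
contact_force: [-0.3, -0.4, 3.8]
opening: 0.648
finger_force: 45.1
t 4.05 tcp [ 0.564  -0.3427 -0.0035] yaw_y -0.4398 zax [ 0.002 -0.002 -1.   ] open 0.648 ff 45.1 F [-0.3 -0.4  3.8] q [-0.7   0.5   1.73 -0.    0.91 -0.26]
```

```bash
python3 -c "
from h import *
s=monitor.get_state()['eef_pos']; t=np.array([.438,-.2285])+s[:2]-[.5615,-.344]
move([*t,.08],-.44); move([*t,-.004],-.44)"; python3 -m handwheel '[[0,0,-0.1,0,0,0,-0.2],[0,0,-0.2,0,0,0,-0.2],[0,0,-0.2,0,0,0,-0.2]]'
```

```text
[0.1297, -0.4018, -0.2098, 0.0008, 0.0002, 0.0001]
[0.1298, -0.4023, 0.0002, 0.0008, 0.0002, 0.0001]
time: 4.47
eef_pos: [0.5651, -0.3436, 0.0788]
tcp_rot: [0.844, 0.536, 0.001, 0.004]
contact_force: [-0.0, -0.8, -1.8]
opening: 0.649
finger_force: 44.7
```

View pics/w3.png

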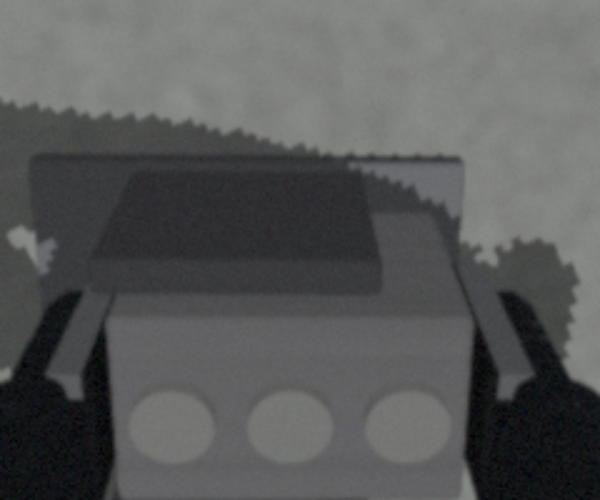

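The cassette is held by its ends, caps at wrist (269,321) to (363,321). I'm moving it to the mat.

```bash
python3 -m handwheel '[[0.05,-0.14,0,0,0,0,-0.2],[0.1,-0.28,0,0,0,0,-0.2],[0.13,-0.402,0,0,0,0,-0.2],[0.13,-0.402,0,0,0,0,-0.2],[0.13,-0.402,0.1,0,0,0,-0.2],[0.13,-0.402,0.18,0,0,0,-0.2],[0.13,-0.402,0.203,0,0,0,-0.2],[0.13,-0.402,0.203,0,0,0,-0.2]]'; python3 -c "
from h import *
st()"
```

```text
time: 5.48
eef_pos: [0.4395, -0.2264, -0.0058]
tcp_rot: [0.844, 0.536, -0.001, -0.002]
contact_force: [-4.0, 2.0, 6.1]
opening: 0.652
finger_force: 45.8
t 5.47 tcp [ 0.4395 -0.2264 -0.0058] yaw_y -0.4397 zax [-0.003  0.002 -1.   ] open 0.652 ff 45.8 F [-4.   2.   6.1] q [-0.68  0.2   2.14 -0.    0.8  -0.24]
```

```bash
python3 -m handwheel '[[0,0,0,0,0,0,1],[0,0,0,0,0,0,1],[0,0,0,0,0,0,1],[0,0,-0.1,0,0,0,1],[0,0,-0.25,0,0,0,1],[0,0,-0.4,0,0,0,1],[0,0,-0.4,0,0,0,1]]'
python3 - <<'E'
from h import *
st(); p=eyes.camera_params("wrist"); im=eyes.read_camera("wrist"); cv2.imwrite("pics/w4.png",im[:,:,::-1]); np.save("w4.npy",p,allow_pickle=True)
E
```

```text
time: 6.35
eef_pos: [0.443, -0.229, 0.1603]
tcp_rot: [0.844, 0.536, 0.002, 0.006]
contact_force: [0.4, -0.3, 0.6]
opening: 1.003
finger_force: 0.0
t 6.35 tcp [ 0.443  -0.229   0.1603] yaw_y -0.4396 zax [ 0.01  -0.008 -1.   ] open 1.003 ff 0.0 F [ 0.4 -0.3  0.6] q [-0.68 -0.06  2.06  0.    1.13 -0.24]
```

View pics/w4.png

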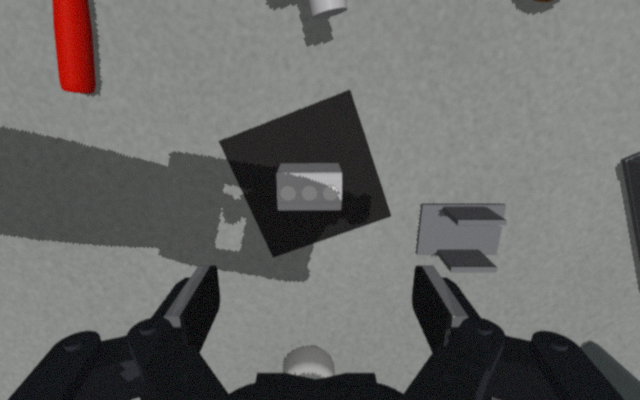

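Wrist view: the cassette stands on the mat, caps at (288,193), (309,193) and (330,192). I'm now moving over the carousel; from here I measure numerically, as my ten views are used up.

Run:
```python
from h import *
p=np.load("w4.npy",allow_pickle=True).item()
print(np.round([ray("wrist",u,v,.046,p) for u,v in((288,193.5),(309,193),(330,192.5))],4))
im=cv2.imread("pics/w4.png").astype(int)
# cassette top contour: brighter than mat, inside mat
g=im.mean(2); m=(g>75).astype(np.uint8); sub=np.zeros_like(m); sub[150:225,262:355]=m[150:225,262:355]
n,l,s,c=cv2.connectedComponentsWithStats(sub); print([(s[i].tolist(),c[i].round(1).tolist()) for i in range(1,n) if s[i][4]>200])
print(np.round([ray("wrist",u,v,.003,p) for u,v in((219,142),(350,90),(391,215),(273,257))],4))
move([.535,.065,.27],-.44)
```

```text
[[ 0.4222 -0.2219  0.046 ]
 [ 0.4386 -0.2291  0.046 ]
 [ 0.4549 -0.2364  0.046 ]]
[([276, 163, 67, 47, 2996], [309.4, 186.4])]
[[ 0.3782 -0.1599  0.003 ]
 [ 0.5073 -0.1696  0.003 ]
 [ 0.4975 -0.2972  0.003 ]
 [ 0.3685 -0.2879  0.003 ]]
[0.7613, -0.0975, -0.285, 0.002, 0.0005, 0.0001]
```

```bash
python3 -m handwheel '[[0.08,0,-0.15,0,0,0,1],[0.2,-0.02,-0.285,0,0,0,1],[0.35,-0.05,-0.285,0,0,0,1],[0.5,-0.07,-0.285,0,0,0,1],[0.65,-0.09,-0.285,0,0,0,1],[0.76,-0.0975,-0.285,0,0,0,1],[0.76,-0.0975,-0.285,0,0,0,1],[0.76,-0.0975,-0.285,0,0,0,1]]'
cat > car.py <<'E'
from h import *
st(); p=eyes.camera_params("wrist"); im=eyes.read_camera("wrist"); cv2.imwrite("pics/w5.png",im[:,:,::-1]); np.save("w5.npy",p,allow_pickle=True)
# warp to a top view of the plane z=.045, 1 mm/px
def top(z,cx=.56,cy=.12,h=150,sc=2):
    G=np.array([[cx-h/1000,cy-h/1000],[cx+h/1000,cy-h/1000],[cx+h/1000,cy+h/1000],[cx-h/1000,cy+h/1000]])
    src=np.float32([proj("wrist",[*g,z],p) for g in G]); n=2*h*sc
    dst=np.float32([[0,n],[n,n],[n,0],[0,0]])
    return cv2.warpPerspective(im,cv2.getPerspectiveTransform(src,dst),(n,n)), lambda u,v:(round(cx+(u/sc-h)/1000,4),round(cy-(v/sc-h)/1000,4))
if __name__=="__main__":
    T,f=top(.045); g=cv2.medianBlur(cv2.cvtColor(T,cv2.COLOR_RGB2GRAY),5)
    for r0,r1 in((180,212),(10,28)):
        C=cv2.HoughCircles(g,cv2.HOUGH_GRADIENT,1,20,param1=80,param2=22,minRadius=r0,maxRadius=r1)
        if C is not None: print(r0,[(f(u,v),round(r/2,1)) for u,v,r in C[0][:6]])
    T,f=top(.097); g=cv2.cvtColor(T,cv2.COLOR_RGB2GRAY)
    n,l,s,c=cv2.connectedComponentsWithStats((g<50).astype(np.uint8))
    print([(s[i].tolist(),f(*c[i])) for i in range(1,n) if s[i][4]>500])
    C=cv2.HoughCircles(cv2.medianBlur(g,5),cv2.HOUGH_GRADIENT,1,20,param1=80,param2=12,minRadius=18,maxRadius=26)
    if C is not None: print([(f(u,v),round(r/2,1),int(g[int(v),int(u)])) for u,v,r in C[0][:8]])
E
python3 car.py
```

```text
time: 7.4
eef_pos: [0.5331, 0.0651, 0.2656]
tcp_rot: [0.844, 0.536, -0.002, -0.001]
contact_force: [-0.2, -0.2, 0.4]
opening: 0.994
finger_force: 0.0
t 7.4 tcp [0.5331 0.0651 0.2656] yaw_y -0.4394 zax [-0.004 -0.    -1.   ] open 0.994 ff 0.0 F [-0.2 -0.2  0.4] q [-0.07 -0.05  1.86 -0.    1.34  0.37]
180 [((np.float32(0.5608), np.float32(0.1127)), np.float32(100.7))]
[([103, 0, 497, 234, 58218], (np.float64(0.6268), np.float64(0.2313))), ([412, 351, 53, 50, 1836], (np.float64(0.6291), np.float64(0.0822))), ([166, 465, 143, 135, 9346], (np.float64(0.53), np.float64(-0.0048)))]
[((np.float32(0.5282), np.float32(0.2362)), np.float32(10.0), 155), ((np.float32(0.5332), np.float32(0.2058)), np.float32(11.0), 156), ((np.float32(0.6328), np.float32(0.0807)), np.float32(11.6), 37), ((np.float32(0.5352), np.float32(0.0107)), np.float32(9.4), 153), ((np.float32(0.6108), np.float32(0.0352)), np.float32(9.4), 137), ((np.float32(0.6192), np.float32(0.0852)), np.float32(9.8), 5), ((np.float32(0.4978), np.float32(0.1532)), np.float32(11.6), 163), ((np.float32(0.5128), np.float32(0.1058)), np.float32(10.8), 82)]
```

```bash
cat > fit.py <<'E'
import car, sys
from car import *
from scipy.optimize import least_squares
def fitaxis(x0=(.5608,.1127)):
    T,f=top(.045); g=cv2.GaussianBlur(cv2.cvtColor(T,cv2.COLOR_RGB2GRAY),(5,5),0).astype(float)
    P=[]
    for a in np.arange(0,2*np.pi,.03):
        r=np.arange(.088,.108,.0005); X=x0[0]+r*np.cos(a); Y=x0[1]+r*np.sin(a)
        u=((X-.56)*1000+150)*2; v=(150-(Y-.12)*1000)*2
        if u.min()<1 or v.min()<1 or u.max()>598 or v.max()>598: continue
        s=g[v.astype(int),u.astype(int)]; d=s[4:]-s[:-4]; k=d.argmin()
        if d[k]<-12: P.append((X[k+2],Y[k+2]))
    P=np.array(P); q=least_squares(lambda q:np.hypot(P[:,0]-q[0],P[:,1]-q[1])-q[2],[*x0,.098],loss="soft_l1",f_scale=.001).x
    q2=least_squares(lambda q:np.hypot(P[:,0]-q[0],P[:,1]-q[1])-.098,x0,loss="soft_l1",f_scale=.001).x
    print("circle",q.round(4),"fixedR",q2.round(4),len(P)); return q
def segs(z,c,th,box):
    T,f=top(z); g=cv2.cvtColor(T,cv2.COLOR_RGB2GRAY)
    L=cv2.createLineSegmentDetector().detect(g)[0][:,0]
    e=np.array([np.cos(th),np.sin(th)]); n=np.array([-e[1],e[0]])
    for u1,v1,u2,v2 in L:
        A=np.array(f(u1,v1))-c; B=np.array(f(u2,v2))-c; a=1000*np.array([A@e,A@n]); b=1000*np.array([B@e,B@n])
        if np.linalg.norm(a-b)>14 and max(abs(a).max(),abs(b).max())<box: print(z,a.round(1),b.round(1),round(np.degrees(np.arctan2(*(b-a)[::-1]))%180,1))
if __name__=="__main__":
    q=fitaxis(); post=np.array([.6328,.0807]); d=post-q[:2]; th=np.arctan2(d[1],d[0]); print("post dist",np.hypot(*d),"th",th)
    pk=q[:2]-.052*np.array([np.cos(th),np.sin(th)]); print("pocket",pk)
    segs(.083,pk,th,60); segs(.05,pk,th,50)
    p0=dict(K=p["K"],R=np.array([[9.99997996e-01,8.01313060e-04,-1.83444691e-03],[1.33487660e-03,-9.49827030e-01,3.12772811e-01],[-1.49177832e-03,-3.12774633e-01,-9.49826196e-01]]),t=np.array([-0.67418198,-0.04092265,0.38093086]))
    print("hub w0",ray("w",188.5,54,.048,p0).round(4),"post w0",ray("w",265,93.5,.097,p0).round(4))
E
python3 fit.py
```

```text
t 7.45 tcp [0.5332 0.0646 0.2661] yaw_y -0.4406 zax [-0.003 -0.    -1.   ] open 0.999 ff 0.0 F [ 0.7 -0.4 -0.2] q [-0.07 -0.05  1.86 -0.    1.34  0.37]
circle [0.5608 0.1128 0.1002] fixedR [0.5607 0.1141] 188
post dist 0.07880352669977606 th -0.41955391608411546
pocket [0.51334097 0.13398322]
0.083 [-12. -26.] [ 19.6 -26.4] 179.3
0.083 [ 16.3 -31.6] [-17.1 -31.6] 0.0
0.083 [-15.9  32.3] [17.2 31.6] 178.8
0.083 [14.5 27. ] [-2.2 26.6] 1.2
0.083 [ -9.8 -53. ] [  6.9 -46.1] 22.5
0.083 [-15.7 -25.5] [-15.1  24.3] 89.3
0.083 [-13.1  25.8] [-13.4  -8.8] 89.5
0.083 [-31.8  38.4] [-37.3  21.5] 72.0
0.083 [-39.4   8.4] [-38.2 -12.4] 93.3
0.083 [-13.2  -9.1] [-14.  -25.3] 87.2
0.083 [-32.  -33.3] [-24.1 -48.3] 117.8
0.05 [ 13.  -37.1] [-23.4 -37. ] 179.9
0.05 [-17.5 -31. ] [ 16.9 -31.4] 179.3
0.05 [-21.6  33. ] [14.  32.2] 178.8
0.05 [11.1 27.2] [-6.7 26.7] 1.6
0.05 [-21.9 -29.7] [-21.3  21.5] 89.4
0.05 [-38.1  44. ] [-47.1  16.2] 71.9
0.05 [-48.    5.9] [-46.4 -15.7] 94.3
0.05 [-19.2  20.3] [-19.4  -9.4] 89.5
0.05 [-19.3 -13.8] [-20.  -30.4] 87.5
0.05 [-45.  -21.3] [-40. -39.] 105.6
hub w0 [0.561 0.112 0.048] post w0 [0.6347 0.0789 0.097 ]
```

```bash
python3 -c "
from h import *
move([.4422,-.2308,.12],-.44)"
```

```text
[-0.7639, 0.1097, 0.3671, -0.0006, 0.0003, -0.0004]
```

```bash
python3 -m handwheel '[[-0.15,0.02,0,0,0,0.05,1],[-0.3,0.04,0,0,0,0.1,1],[-0.45,0.06,0,0,0,0.15,1],[-0.6,0.09,0,0,0,0.2,1],[-0.764,0.11,0,0,0,0.25,1],[-0.764,0.11,0.1,0,0,0.3,1],[-0.764,0.11,0.2,0,0,0.35,1],[-0.764,0.11,0.3,0,0,0.4,1],[-0.764,0.11,0.36,0,0,0.45,1],[-0.764,0.11,0.36,0,0,0.5,1],[-0.764,0.11,0.36,0,0,0.5,1],[-0.764,0.11,0.36,0,0,0.5,1]]'; python3 -c "
from h import *
move([.4422,-.2308,-.003],-.44+np.pi/2);st()"
```

```text
time: 9.0
eef_pos: [0.4434, -0.2308, 0.1243]
tcp_rot: [0.976, -0.218, 0.0, 0.0]
contact_force: [0.2, -0.3, 1.1]
opening: 1.001
finger_force: 0.0
[-0.0031, 0.0012, 0.3183, 0.0001, -0.0003, 0.0003]
t 9.0 tcp [ 0.4434 -0.2308  0.1243] yaw_y -2.0097 zax [ 0.001 -0.001 -1.   ] open 1.001 ff 0.0 F [ 0.2 -0.3  1.1] q [-0.68 -0.01  2.08 -0.    1.07  1.33]
```

```bash
python3 -m handwheel '[[-0.002,0,0.12,0,0,0,1],[-0.002,0,0.25,0,0,0,1],[-0.002,0,0.316,0,0,0,1],[-0.002,0,0.316,0,0,0,1],[-0.002,0,0.316,0,0,0,0.2],[-0.002,0,0.316,0,0,0,-0.4],[-0.002,0,0.316,0,0,0,-0.4],[-0.002,0,0.316,0,0,0,-0.4],[-0.002,0,0.316,0,0,0,-0.4]]' 40; python3 -c "
from h import *
st()"
```

```text
time: 10.12
eef_pos: [0.444, -0.2306, -0.0009]
tcp_rot: [0.976, -0.218, 0.001, 0.001]
contact_force: [-0.6, -0.1, 6.1]
opening: 0.387
finger_force: 41.9
t 10.12 tcp [ 0.444  -0.2306 -0.0009] yaw_y -2.0104 zax [ 0.002 -0.002 -1.   ] open 0.387 ff 41.9 F [-0.6 -0.1  6.1] q [-0.68  0.2   2.13 -0.    0.81  1.33]
```

```bash
python3 -m handwheel '[[0,0,-0.15,0,0,0,-0.4],[0,0,-0.3,0,0,0,-0.4],[0,0,-0.42,0,0,0,-0.4],[0,0,-0.42,0,0,-0.06,-0.4],[0,0,-0.42,0,0,-0.12,-0.4],[0,0,-0.42,0,0,-0.18,-0.4],[0,0,-0.42,0,0,-0.24,-0.4],[0,0,-0.42,0,0,-0.3,-0.4],[0,0,-0.42,0,0,-0.36,-0.4],[0,0,-0.42,0,0,-0.42,-0.4],[0,0,-0.42,0,0,-0.5,-0.4],[0,0,-0.42,0,0,-0.503,-0.4]]'; python3 -c "
from h import *
st();move([.5156,.1388,.164],-.43)"
```

```text
time: 11.62
eef_pos: [0.4423, -0.2291, 0.1647]
tcp_rot: [0.841, 0.541, -0.0, -0.001]
contact_force: [-0.2, -0.4, -1.4]
opening: 0.389
finger_force: 41.0
t 11.62 tcp [ 0.4423 -0.2291  0.1647] yaw_y -0.4269 zax [-0.001  0.001 -1.   ] open 0.389 ff 41.0 F [-0.2 -0.4 -1.4] q [-0.68 -0.06  2.05  0.    1.15 -0.26]
[0.9131, -0.2142, 0.0024, -0.0005, -0.0002, 0.001]
```

```bash
python3 -m handwheel '[[0.14,-0.03,0,0,0,0,-0.4],[0.28,-0.06,0,0,0,0,-0.4],[0.42,-0.1,0,0,0,0,-0.4],[0.56,-0.13,0,0,0,0,-0.4],[0.7,-0.16,0,0,0,0,-0.4],[0.84,-0.2,0,0,0,0,-0.4],[0.913,-0.214,0,0,0,0,-0.4],[0.913,-0.214,0,0,0,0,-0.4],[0.913,-0.214,0,0,0,0,-0.4]]'; python3 -c "
from h import *
st();move([.5156,.1388,.06],-.43);move([.5156,.1388,.041],-.43)"
```

```text
time: 12.75
eef_pos: [0.5168, 0.1375, 0.1648]
tcp_rot: [0.842, 0.54, -0.001, -0.0]
contact_force: [0.4, 0.2, -1.0]
opening: 0.387
finger_force: 41.0
t 12.75 tcp [0.5168 0.1375 0.1648] yaw_y -0.4302 zax [-0.001 -0.001 -1.   ] open 0.387 ff 41.0 F [ 0.4  0.2 -1. ] q [ 0.07  0.03  1.97 -0.    1.15  0.5 ]
[0.0019, -0.0039, 0.262, -0.0003, 0.0003, -0.0001]
[0.002, -0.0038, 0.3095, -0.0003, 0.0003, -0.0001]
```

```bash
python3 -m handwheel '[[0.002,-0.004,0.12,0,0,0,-0.4],[0.002,-0.004,0.2,0,0,0,-0.4],[0.002,-0.004,0.25,0,0,0,-0.4],[0.002,-0.004,0.28,0,0,0,-0.4],[0.002,-0.004,0.28,0,0,0,-0.4]]'; python3 -c "
from h import *
st();move([.5156,.1388,.041],-.43)"
```

```text
time: 13.38
eef_pos: [0.5157, 0.1385, 0.0528]
tcp_rot: [0.842, 0.539, -0.001, -0.0]
contact_force: [-0.3, 0.2, -1.2]
opening: 0.39
finger_force: 41.0
t 13.38 tcp [0.5157 0.1385 0.0528] yaw_y -0.4317 zax [-0.002 -0.    -1.   ] open 0.39 ff 41.0 F [-0.3  0.2 -1.2] q [ 0.07  0.18  2.03 -0.    0.93  0.5 ]
[0.0005, -0.0006, 0.0294, -0.0005, 0.0003, -0.0005]
```

```bash
python3 -m handwheel '[[0,0,0.015,0,0,0,-0.4],[0,0,0.028,0,0,0,-0.4],[0,0,0.03,0,0,0,-0.4]]'; python3 -c "
from h import *
st()"
```

```text
time: 13.75
eef_pos: [0.5162, 0.1393, 0.0413]
tcp_rot: [0.842, 0.54, -0.0, -0.0]
contact_force: [-0.0, -0.1, -1.3]
opening: 0.394
finger_force: 41.0
t 13.75 tcp [0.5162 0.1393 0.0413] yaw_y -0.4303 zax [-0. -0. -1.] open 0.394 ff 41.0 F [-0.  -0.1 -1.3] q [ 0.07  0.2   2.04 -0.    0.91  0.5 ]
```

```bash
for i in 1 2; do python3 -m handwheel '[[0,0,0.004,0,0,0,-0.4],[0,0,0.004,0,0,0,-0.4]]' | grep -E "eef|contact"; done
```

```text
eef_pos: [0.5168, 0.1396, 0.041]
contact_force: [-3.3, 0.2, 4.6]
eef_pos: [0.5174, 0.1399, 0.041]
contact_force: [-5.4, -0.1, 13.1]
```

```bash
python3 -m handwheel '[[0,0,-0.006,0,0,0,-0.4],[0,0,-0.006,0,0,0,0.2],[0,0,-0.006,0,0,0,1],[0,0,-0.006,0,0,0,1],[0,0,-0.1,0,0,0,1],[0,0,-0.25,0,0,0,1],[0,0,-0.35,0,0,0,1],[0,0,-0.45,0,0,0,1],[0,0,-0.45,0,0,0,1]]'
python3 - <<'E'
from h import *
st(); move([.535,.065,.27],-.43)
E
```

```text
time: 15.38
eef_pos: [0.5187, 0.1395, 0.2226]
tcp_rot: [0.842, 0.54, 0.004, 0.002]
contact_force: [-1.0, -0.3, 0.7]
opening: 1.001
finger_force: 0.0
t 15.38 tcp [0.5187 0.1395 0.2226] yaw_y -0.4304 zax [ 0.009  0.001 -1.   ] open 1.001 ff 0.0 F [-1.  -0.3  0.7] q [ 0.07 -0.03  1.91 -0.    1.25  0.5 ]
[-0.1518, 0.1156, -0.1183, 0.0024, -0.0013, -0.0001]
```

```bash
python3 -m handwheel '[[-0.15,0.115,-0.118,0,0,0,1],[-0.15,0.115,-0.118,0,0,0,1],[-0.15,0.115,-0.118,0,0,0,1],[-0.15,0.115,-0.118,0,0,0,1]]' >/dev/null
cat > chk.py <<'E'
from fit import *
q=np.array([.5608,.1130]); 
def post():
    T,f=top(.097); g=cv2.cvtColor(T,cv2.COLOR_RGB2GRAY)
    C=cv2.HoughCircles(cv2.medianBlur(g,5),cv2.HOUGH_GRADIENT,1,20,param1=80,param2=10,minRadius=19,maxRadius=25)
    B=[(np.hypot(*(np.array(f(u,v))-q)),f(u,v),g[int(v),int(u)]) for u,v,r in C[0]]
    return [b for b in B if abs(b[0]-.08)<.008 and b[2]<70]
if __name__=="__main__":
    fitaxis(); P=post(); print(P)
    d=np.array(P[0][1])-q; th=np.arctan2(d[1],d[0]); print("th",th)
    pk=q-.052*np.array([np.cos(th),np.sin(th)]); print(pk); segs(.083,pk,th,45)
    print("cass top"); segs(.085,pk,th,32)
    T,f=top(.088); C=cv2.HoughCircles(cv2.medianBlur(cv2.cvtColor(T,cv2.COLOR_RGB2GRAY),3),cv2.HOUGH_GRADIENT,1,12,param1=60,param2=12,minRadius=9,maxRadius=17)
    e=np.array([np.cos(th),np.sin(th)]); n=np.array([-e[1],e[0]])
    for u,v,r in C[0]:
        d=np.array(f(u,v))-pk
        if np.hypot(*d)<.035: print("circ",(1000*d@e).round(1),(1000*d@n).round(1),r/2)
E
python3 chk.py
```

```text
t 15.88 tcp [0.5322 0.0661 0.2634] yaw_y -0.4304 zax [-0.003  0.001 -1.   ] open 1.002 ff 0.0 F [-0.4  0.6 -0.1] q [-0.07 -0.06  1.86  0.    1.34  0.36]
circle [0.5608 0.1129 0.1002] fixedR [0.5606 0.1143] 189
[(np.float64(0.07942921724551154), (np.float32(0.6322), np.float32(0.0782)), np.uint8(34))]
th -0.4535128339371398
[0.51405649 0.13578255]
0.083 [19.8 26.2] [ 21.4 -21.6] 91.9
0.083 [ 18.  -26.3] [16.8 27.1] 91.3
0.083 [ 17.  -32.3] [-16.4 -33. ] 1.2
0.083 [-15.9  31. ] [16.5 30.9] 179.8
0.083 [-31.3  40.8] [-38.2  19. ] 72.4
0.083 [-38.7  15.4] [-39.2  -7.5] 88.7
0.083 [-39.1  -7.8] [-33.7 -30.1] 103.6
cass top
0.085 [20.  26.2] [ 21.5 -21.9] 91.8
0.085 [ 18.2 -26. ] [17.  27.3] 91.3
0.085 [-15.9  31. ] [16.5 30.9] 179.8
circ 0.9 -18.4 6.25
circ 0.6 -0.9 6.25
circ 0.3 18.0 6.05
circ 15.8 -29.6 5.25
circ -10.5 -32.9 5.15
```

Run:
```python
from fit import *
q=np.array([.5608,.1130])
p0=dict(K=p["K"],R=np.array([[9.99997996e-01,8.01313060e-04,-1.83444691e-03],[1.33487660e-03,-9.49827030e-01,3.12772811e-01],[-1.49177832e-03,-3.12774633e-01,-9.49826196e-01]]),t=np.array([-0.67418198,-0.04092265,0.38093086]))
n=ray("w",165,155,.072,p0)[:2]; d=n-q; print("tip",n,np.hypot(*d),"psi",np.arctan2(d[1],d[0])+np.pi/2)
n=ray("w",162,193,.1,p0)[:2]; print(n)
for psi in(-.3,-.2,-.1): c,s=np.cos(psi),np.sin(psi); P=q+[-.063*c-.119*s,-.063*s+.119*c]; print(psi,P,proj("w",[*P,.074],p),proj("scene",[*P,.074]),proj("side",[*P,.074]))
th=-.435; e=np.array([np.cos(th),np.sin(th)]); move([*(q+.085*e),.13],th-np.pi/2)
for i in range(1,13): f=.075*i; print([round(.2125*(np.cos(f)-1),3),round(-.2125*np.sin(f),3),0,0,0,round(-f/np.pi,3)])
```

```text
t 15.93 tcp [0.5321 0.0663 0.2633] yaw_y -0.4298 zax [-0.003  0.001 -1.   ] open 0.999 ff 0.0 F [ 0.9 -0.4 -0.2] q [-0.07 -0.05  1.86  0.    1.34  0.36]
tip [0.53834227 0.02582035] 0.09002577477699765 psi -0.25212140372276015
[ 0.54394224 -0.00157197]
-0.3 [0.53578071 0.24530282] [237.82756652  -6.14340904] [383.96651309 240.16889707] [277.697058   264.49943201]
-0.2 [0.52269746 0.24214409] [226.93417887   4.24860513] [383.01470887 237.11512214] [283.1109026  263.76104637]
-0.1 [0.50999491 0.237695  ] [217.28191781  15.69807077] [381.59311829 234.16015242] [288.40862991 262.58266912]
[0.1348, 0.2302, 0.333, -0.001, -0.0005, -0.4982]
[np.float64(-0.001), np.float64(-0.016), 0, 0, 0, -0.024]
[np.float64(-0.002), np.float64(-0.032), 0, 0, 0, -0.048]
[np.float64(-0.005), np.float64(-0.047), 0, 0, 0, -0.072]
[np.float64(-0.009), np.float64(-0.063), 0, 0, 0, -0.095]
[np.float64(-0.015), np.float64(-0.078), 0, 0, 0, -0.119]
[np.float64(-0.021), np.float64(-0.092), 0, 0, 0, -0.143]
[np.float64(-0.029), np.float64(-0.107), 0, 0, 0, -0.167]
[np.float64(-0.037), np.float64(-0.12), 0, 0, 0, -0.191]
[np.float64(-0.047), np.float64(-0.133), 0, 0, 0, -0.215]
[np.float64(-0.057), np.float64(-0.145), 0, 0, 0, -0.239]
[np.float64(-0.068), np.float64(-0.156), 0, 0, 0, -0.263]
[np.float64(-0.08), np.float64(-0.166), 0, 0, 0, -0.286]
```

```bash
python3 -m handwheel '[[0.07,0.1,0,0,0,0.05,1],[0.135,0.23,0,0,0,0.1,1],[0.135,0.23,0,0,0,0.15,1],[0.135,0.23,0,0,0,0.2,1],[0.135,0.23,0,0,0,0.26,1],[0.135,0.23,0,0,0,0.32,1],[0.135,0.23,0.08,0,0,0.38,1],[0.135,0.23,0.16,0,0,0.44,1],[0.135,0.23,0.24,0,0,0.5,1],[0.135,0.23,0.333,0,0,0.502,1],[0.135,0.23,0.333,0,0,0.502,1],[0.135,0.23,0.333,0,0,0.502,1]]'
python3 - <<'E'
from h import *
q=np.array([.5608,.1130]);th=-.435; e=np.array([np.cos(th),np.sin(th)]); st(); move([*(q+.085*e),.047],th-np.pi/2)
E
```

```text
time: 17.48
eef_pos: [0.6397, 0.0768, 0.1331]
tcp_rot: [0.976, -0.216, 0.0, -0.0]
contact_force: [1.1, -0.3, 1.1]
opening: 1.001
finger_force: 0.0
t 17.48 tcp [0.6397 0.0768 0.1331] yaw_y -2.0065 zax [ 0.001 -0.    -1.   ] open 1.001 ff 0.0 F [ 1.1 -0.3  1.1] q [-0.04  0.29  1.72  0.    1.12  1.97]
[-0.0046, 0.0012, 0.2153, -0.0001, -0.0003, -0.0002]
```

```bash
python3 -m handwheel '[[-0.004,0,0.12,0,0,0,1],[-0.004,0,0.213,0,0,0,1],[-0.004,0,0.213,0,0,0,1],[-0.004,0,0.213,0,0,0,0.2],[-0.004,0,0.213,0,0,0,-0.34],[-0.004,0,0.213,0,0,0,-0.34],[-0.004,0,0.213,0,0,0,-0.34],[-0.004,0,0.213,0,0,0,-0.34]]' 30; python3 -c "
from h import *
st()"
```

```text
time: 18.48
eef_pos: [0.6378, 0.077, 0.0472]
tcp_rot: [0.976, -0.217, 0.0, -0.0]
contact_force: [0.3, 0.1, -0.5]
opening: 0.334
finger_force: 0.0
t 18.48 tcp [0.6378 0.077  0.0472] yaw_y -2.0075 zax [ 0. -0. -1.] open 0.334 ff 0.0 F [ 0.3  0.1 -0.5] q [-0.04  0.4   1.77 -0.    0.98  1.97]
```

Now turn the first 0.9 rad.

```bash
python3 -m handwheel '[[-0.001,-0.016,0,0,0,-0.024,-0.34],[-0.002,-0.032,0,0,0,-0.048,-0.34],[-0.005,-0.047,0,0,0,-0.072,-0.34],[-0.009,-0.063,0,0,0,-0.095,-0.34],[-0.015,-0.078,0,0,0,-0.119,-0.34],[-0.021,-0.092,0,0,0,-0.143,-0.34],[-0.029,-0.107,0,0,0,-0.167,-0.34],[-0.037,-0.12,0,0,0,-0.191,-0.34],[-0.047,-0.133,0,0,0,-0.215,-0.34],[-0.057,-0.145,0,0,0,-0.239,-0.34],[-0.068,-0.156,0,0,0,-0.263,-0.34],[-0.08,-0.166,0,0,0,-0.286,-0.34]]'; python3 -c "
from h import *
st(); d=monitor.get_state()['eef_pos'][:2]-[.5608,.113]; print(np.arctan2(d[1],d[0]),np.hypot(*d))"
```

```text
time: 19.98
eef_pos: [0.6366, 0.1504, 0.0468]
tcp_rot: [0.973, 0.23, -0.0, 0.0]
contact_force: [-0.6, -2.0, 0.4]
opening: 0.329
finger_force: 0.6
t 19.98 tcp [0.6366 0.1504 0.0468] yaw_y -1.1064 zax [-0.001 -0.001 -1.   ] open 0.329 ff 0.6 F [-0.6 -2.   0.4] q [ 0.08  0.42  1.74 -0.    0.99  1.18]
0.45815706566160375 0.08455669803902309
```

```bash
python3 -m handwheel '[[-0.001,-0.016,0,0,0,-0.024,-0.34],[-0.002,-0.032,0,0,0,-0.048,-0.34],[-0.005,-0.047,0,0,0,-0.072,-0.34],[-0.009,-0.063,0,0,0,-0.095,-0.34],[-0.015,-0.078,0,0,0,-0.119,-0.34],[-0.021,-0.092,0,0,0,-0.143,-0.34],[-0.029,-0.107,0,0,0,-0.167,-0.34],[-0.037,-0.12,0,0,0,-0.191,-0.34],[-0.047,-0.133,0,0,0,-0.215,-0.34],[-0.057,-0.145,0,0,0,-0.239,-0.34],[-0.057,-0.145,0,0,0,-0.239,-0.34]]'
python3 - <<'E'
from h import *
st(); d=monitor.get_state()['eef_pos'][:2]-[.5608,.113]; print(np.arctan2(d[1],d[0]),np.hypot(*d))
r0=.2125
for i in range(1,13): f=.02*i; print([round(float(r0*(np.cos(f)-1)),4),round(float(-r0*np.sin(f)),4),round(-f/np.pi,4)],end=' ')
E
```

```text
time: 21.35
eef_pos: [0.5902, 0.1925, 0.0469]
tcp_rot: [0.822, 0.57, -0.0, -0.0]
contact_force: [-0.2, -0.2, 0.0]
opening: 0.325
finger_force: 0.0
t 21.35 tcp [0.5902 0.1925 0.0469] yaw_y -0.3588 zax [-0.001 -0.    -1.   ] open 0.325 ff 0.0 F [-0.2 -0.2  0. ] q [0.15 0.36 1.82 0.   0.96 0.51]
1.2165052553346671 0.08480740701002279
[-0.0, -0.0042, -0.0064] [-0.0002, -0.0085, -0.0127] [-0.0004, -0.0127, -0.0191] [-0.0007, -0.017, -0.0255] [-0.0011, -0.0212, -0.0318] [-0.0015, -0.0254, -0.0382] [-0.0021, -0.0297, -0.0446] [-0.0027, -0.0339, -0.0509] [-0.0034, -0.038, -0.0573] [-0.0042, -0.0422, -0.0637] [-0.0051, -0.0464, -0.07] [-0.0061, -0.0505, -0.0764]
```

```bash
for i in 1 2 3; do python3 -m handwheel '[[0,-0.004,0,0,0,-0.006,-0.34],[0,-0.0085,0,0,0,-0.013,-0.34]]' | grep -E "eef|contact|finger"; done
```

```text
eef_pos: [0.5878, 0.1934, 0.0471]
contact_force: [1.3, -0.6, 0.1]
finger_force: 0.5
eef_pos: [0.585, 0.1942, 0.0471]
contact_force: [4.1, -2.8, -3.6]
finger_force: 2.7
eef_pos: [0.5842, 0.194, 0.0472]
contact_force: [12.1, -6.7, -8.9]
finger_force: 6.7
```

```bash
python3 -m handwheel '[[0,0.017,0,0,0,0.02,-0.34],[0,0.017,0,0,0,0.02,0.4],[0,0.017,0,0,0,0.02,1],[0,0.017,0,0,0,0.02,1],[0,0.017,-0.15,0,0,0.02,1],[0,0.017,-0.3,0,0,0.02,1],[-0.1,0.017,-0.45,0,0,0.02,1],[-0.2,0.017,-0.52,0,0,0.02,1],[-0.3,0.017,-0.52,0,0,0.02,1],[-0.3,0.017,-0.52,0,0,0.02,1]]'
cat > chk2.py <<'E'
from fit import *
from chk import post,q
print(post()); fitaxis()
for z,r0,r1,nm in((.074,19,25,"pin"),(.097,19,25,"p97")):
    T,f=top(z,cy=.16); g=cv2.medianBlur(cv2.cvtColor(T,cv2.COLOR_RGB2GRAY),5)
    C=cv2.HoughCircles(g,cv2.HOUGH_GRADIENT,1,20,param1=80,param2=10,minRadius=r0,maxRadius=r1)
    for u,v,r in C[0]: 
        X=np.array(f(u,v)); d=X-q; print(nm,X.round(4),"r",r/2,"dist",round(np.hypot(*d),4),"ang",round(np.arctan2(d[1],d[0]),3),"g",g[int(v),int(u)])
print("vis",[(s,proj("w",[.53+0*s,.24,.074],p).round(0)) for s in (0,)])
E
python3 chk2.py
```

```text
time: 23.35
eef_pos: [0.5592, 0.0756, 0.2559]
tcp_rot: [0.805, 0.593, 0.0, 0.0]
contact_force: [-1.3, 0.8, -0.4]
opening: 1.003
finger_force: 0.0
t 23.35 tcp [0.5592 0.0756 0.2559] yaw_y -0.3013 zax [ 0.001 -0.    -1.   ] open 1.003 ff 0.0 F [-1.3  0.8 -0.4] q [-0.05  0.01  1.81 -0.    1.32  0.26]
[(np.float64(0.07842703097938865), (np.float32(0.5862), np.float32(0.1872)), np.uint8(40))]
circle [0.5612 0.1129 0.1003] fixedR [0.5625 0.1129] 187
pin [0.5258 0.2428] r 10.5 dist 0.1344 ang 1.834 g 152
pin [0.5872 0.1888] r 12.2 dist 0.0803 ang 1.236 g 41
p97 [0.5862 0.1872] r 10.5 dist 0.0784 ang 1.241 g 41
p97 [0.5293 0.2372] r 9.95 dist 0.1281 ang 1.819 g 151
p97 [0.5832 0.0482] r 11.1 dist 0.0686 ang -1.238 g 89
p97 [0.6242 0.0218] r 12.2 dist 0.1111 ang -0.963 g 75
p97 [0.5248 0.0183] r 11.6 dist 0.1013 ang -1.934 g 25
vis [(0, array([230.,  12.]))]
```

Run:
```python
from h import *
th=1.241; e=np.array([np.cos(th),np.sin(th)]); move([*(np.array([.5608,.113])+.085*e),.047],th-np.pi/2)
```

```text
[0.2999, -0.0166, 0.5206, 0.0, -0.0002, 0.0095]
```

```bash
python3 -m handwheel '[[0.15,-0.01,0.1,0,0,0.01,1],[0.3,-0.017,0.2,0,0,0.01,1],[0.3,-0.017,0.3,0,0,0.01,1],[0.3,-0.017,0.42,0,0,0.01,1],[0.3,-0.017,0.52,0,0,0.01,1],[0.3,-0.017,0.52,0,0,0.01,1],[0.3,-0.017,0.52,0,0,0.01,0],[0.3,-0.017,0.52,0,0,0.01,-0.34],[0.3,-0.017,0.52,0,0,0.01,-0.34],[0.3,-0.017,0.52,0,0,0.01,-0.34]]' | grep -E "eef|contact|open|finger"; for i in 1 2 3; do python3 -m handwheel '[[0,-0.004,0,0,0,-0.006,-0.34],[0,-0.0085,0,0,0,-0.013,-0.34]]' | grep -E "eef|contact|finger"; done
```

```text
eef_pos: [0.5889, 0.1941, 0.0481]
contact_force: [-0.7, 0.2, 0.3]
opening: 0.33
finger_force: 0.0
eef_pos: [0.585, 0.1951, 0.0471]
contact_force: [2.7, -2.0, 0.2]
finger_force: 1.8
eef_pos: [0.5844, 0.1947, 0.0471]
contact_force: [9.9, -5.7, -6.1]
finger_force: 5.6
eef_pos: [0.5839, 0.1943, 0.0471]
contact_force: [16.8, -8.8, -12.8]
finger_force: 9.2
```

```bash
python3 -m handwheel '[[0,0,0,0,0,0,-0.6],[0,0,0,0,0,0,-0.6],[0,0,0,0,0,0,-0.6]]' 80 | grep -E "eef|contact|open|finger"; python3 -m handwheel '[[0,-0.004,0,0,0,-0.006,-0.6],[0,-0.0085,0,0,0,-0.013,-0.6],[0,-0.0085,0,0,0,-0.013,-0.6]]' | grep -E "eef|contact|finger"
```

```text
eef_pos: [0.5805, 0.1959, 0.0476]
contact_force: [5.9, -2.6, -2.6]
opening: 0.233
finger_force: 78.2
eef_pos: [0.579, 0.1963, 0.0477]
contact_force: [11.7, -4.4, -5.6]
finger_force: 78.4
```

```bash
python3 -m handwheel '[[0,0.0085,0,0,0,0.013,-0.6],[0,0.0085,0,0,0,0.013,-0.6],[0,0.0085,0,0,0,0.013,-0.6]]' | grep -E "eef|contact|open|finger";  python3 -m handwheel '[[0,0,0,0,0,0,0],[0,0,0,0,0,0,1],[0,0,0,0,0,0,1],[0,0,-0.15,0,0,0,1],[0,0,-0.3,0,0,0,1],[-0.1,0.017,-0.45,0,0,0,1],[-0.2,0.017,-0.52,0,0,0,1],[-0.3,0.017,-0.52,0,0,0,1],[-0.3,0.017,-0.52,0,0,0,1]]' 40; python3 chk2.py
```

```text
eef_pos: [0.5805, 0.1959, 0.0476]
contact_force: [5.8, -3.8, -2.2]
opening: 0.232
finger_force: 78.7
time: 27.65
eef_pos: [0.5602, 0.0765, 0.2558]
tcp_rot: [0.778, 0.629, 0.0, 0.0]
contact_force: [0.2, 0.3, -1.0]
opening: 1.0
finger_force: 0.0
t 27.65 tcp [0.5602 0.0765 0.2558] yaw_y -0.2109 zax [ 0.001 -0.    -1.   ] open 1.0 ff 0.0 F [ 0.2  0.3 -1. ] q [-0.04  0.01  1.81  0.    1.32  0.17]
[(np.float64(0.07816136667011826), (np.float32(0.5782), np.float32(0.1892)), np.uint8(41))]
circle [0.5612 0.113  0.1003] fixedR [0.5623 0.1127] 191
pin [0.5792 0.1912] r 12.2 dist 0.0803 ang 1.34 g 40
pin [0.5238 0.2438] r 12.2 dist 0.1359 ang 1.846 g 151
pin [0.6132 0.0302] r 11.05 dist 0.098 ang -1.007 g 136
pin [0.4168 0.2062] r 9.8 dist 0.1715 ang 2.567 g 152
p97 [0.5782 0.1892] r 10.5 dist 0.0782 ang 1.346 g 40
p97 [0.5288 0.2322] r 11.05 dist 0.1234 ang 1.833 g 154
p97 [0.6232 0.0232] r 12.2 dist 0.1094 ang -0.964 g 75
p97 [0.5838 0.0517] r 11.65 dist 0.0655 ang -1.212 g 86
p97 [0.6142 0.0407] r 10.55 dist 0.0899 ang -0.935 g 137
p97 [0.5948 0.0247] r 11.65 dist 0.0946 ang -1.203 g 119
vis [(0, array([244.,   5.]))]
```

```bash
OLD=1 python3 - <<'E'
from fit import *
q=np.array([.561,.1130]); T,f=top(.045); g=cv2.cvtColor(T,cv2.COLOR_RGB2GRAY)
for r in(.099,.1065):print(r,[(round(a,2),int(g[int((150-(q[1]+r*np.sin(a)-.12)*1000)*2),int(((q[0]+r*np.cos(a)-.56)*1000+150)*2)])) for a in np.arange(-1.2,-.8,.02)])
th=1.346; e=np.array([np.cos(th),np.sin(th)]); pk=q-.052*e; segs(.083,pk,th,36)
# mallet: scene/side white head & wooden handle
for nme in("scene","side"):
    im=eyes.read_camera(nme); hsv=cv2.cvtColor(im,cv2.COLOR_RGB2HSV); np.save(nme+"m.npy",im)
    m=cv2.inRange(hsv,(8,70,90),(22,200,255)); x0,x1,y0,y1=(400,490,215,300) if nme=="scene" else (225,320,300,370)
    z=np.zeros_like(m); z[y0:y1,x0:x1]=m[y0:y1,x0:x1]; n,l,s,c=cv2.connectedComponentsWithStats(z); i=1+s[1:,4].argmax(); ys,xs=np.where(l==i)
    print(nme,s[i],c[i],cv2.minAreaRect(np.c_[xs,ys].astype(np.float32)))
    h=cv2.inRange(hsv,(0,0,185),(180,40,255)); z=np.zeros_like(m); z[y0:y1,x0:x1]=h[y0:y1,x0:x1]; n,l,s,c=cv2.connectedComponentsWithStats(z); print([(s[i].tolist(),c[i].round(1)) for i in range(1,n) if s[i][4]>25])
E
```

```text
0.099 [(np.float64(-1.2), 154), (np.float64(-1.18), 146), (np.float64(-1.16), 149), (np.float64(-1.14), 149), (np.float64(-1.12), 139), (np.float64(-1.1), 124), (np.float64(-1.08), 125), (np.float64(-1.06), 111), (np.float64(-1.04), 108), (np.float64(-1.02), 106), (np.float64(-1.0), 96), (np.float64(-0.98), 122), (np.float64(-0.96), 125), (np.float64(-0.94), 112), (np.float64(-0.92), 138), (np.float64(-0.9), 136), (np.float64(-0.88), 143), (np.float64(-0.86), 143), (np.float64(-0.84), 150), (np.float64(-0.82), 154)]
0.1065 [(np.float64(-1.2), 120), (np.float64(-1.18), 117), (np.float64(-1.16), 112), (np.float64(-1.14), 92), (np.float64(-1.12), 67), (np.float64(-1.1), 54), (np.float64(-1.08), 68), (np.float64(-1.06), 109), (np.float64(-1.04), 136), (np.float64(-1.02), 149), (np.float64(-1.0), 147), (np.float64(-0.98), 134), (np.float64(-0.96), 77), (np.float64(-0.94), 42), (np.float64(-0.92), 45), (np.float64(-0.9), 57), (np.float64(-0.88), 71), (np.float64(-0.86), 111), (np.float64(-0.84), 117), (np.float64(-0.82), 120)]
0.083 [-34.   -1.7] [-31.5 -20.8] 97.5
0.083 [-31.5  22.4] [-33.4  -4.2] 85.9
0.083 [24.8  3.9] [ 25.5 -23.1] 91.4
0.083 [  1.8 -27.1] [ 19.2 -27.1] 180.0
0.083 [ 17.4 -25.7] [17.   3.3] 90.7
0.083 [32.   3.9] [ 31.6 -27.1] 89.3
0.083 [ 29.5 -27.4] [29.5 -2.4] 90.2
0.083 [-14.1  32.5] [15.  32.2] 179.4
0.083 [16.3 29. ] [-8.8 29.1] 179.8
scene [432 243  41  39 391] [452.84654731 262.35805627] ((451.74822998046875, 262.2206726074219), (52.401702880859375, 9.301094055175781), 41.633541107177734)
[([423, 227, 17, 10, 133], array([430.7, 231.8]))]
side [236 320  59  36 617] [264.93517018 337.5089141 ] ((265.2275695800781, 337.474609375), (9.929698944091797, 63.556644439697266), 62.59242630004883)
[([290, 303, 22, 19, 314], array([300.4, 311.8]))]
```

Run:
```python
from h import *
a=ray("scene",430.7,231.8,.07); b=ray("side",300.4,311.8,.07); print(a.round(4),b.round(4),tri([(eyes.camera_params("scene"),430.7,231.8),(eyes.camera_params("side"),300.4,311.8)]).round(4))
c=ray("scene",452.8,262.4,.042); d=ray("side",264.9,337.5,.042); print(c.round(4),d.round(4))
H=(a+b)/2;C=(c+d)/2; v=C-H; print(np.hypot(*v[:2]),np.arctan2(v[1],v[0]))
g=H[:2]+.09*v[:2]/np.hypot(*v[:2]); ang=np.arctan2(v[1],v[0]); tx=ang+np.pi # tool x toward head?
print("handle mid",g); move([*(g-.05*np.array([0,1])),.2],None); st()
```

```text
[0.4706 0.369  0.07  ] [0.4692 0.369  0.07  ] [0.4694 0.3689 0.0694]
[0.5572 0.424  0.042 ] [0.5461 0.4247 0.042 ]
0.09876597233641865 0.5950933198847248
handle mid [0.54442119 0.41945376]
[0.7028, -0.1879, 0.1366, 0.0, 0.0, 0.0]
t 27.8 tcp [0.5602 0.0789 0.2544] yaw_y -0.2073 zax [-0.001  0.001 -1.   ] open 1.001 ff 0.0 F [-0.3 -0.6 -0.4] q [-0.04  0.02  1.81  0.    1.32  0.17]
```

```bash
python3 -c "
from h import *
move([.52,.403,.2],-.976)"
```

```text
[0.7723, -0.265, 0.1368, -0.0004, 0.0, 0.2447]
```

```bash
python3 -m handwheel '[[0.14,-0.05,0,0,0,0.04,1],[0.28,-0.1,0,0,0,0.08,1],[0.42,-0.15,0,0,0,0.12,1],[0.56,-0.2,0,0,0,0.16,1],[0.7,-0.24,0.05,0,0,0.2,1],[0.772,-0.265,0.13,0,0,0.245,1],[0.772,-0.265,0.137,0,0,0.245,1],[0.772,-0.265,0.137,0,0,0.245,1],[0.772,-0.265,0.137,0,0,0.245,1]]' | grep eef
cat > mal.py <<'E'
from h import *
st(); p=eyes.camera_params("wrist"); im=eyes.read_camera("wrist"); cv2.imwrite("pics/wm.png",im[:,:,::-1])
hsv=cv2.cvtColor(im,cv2.COLOR_RGB2HSV)
m=cv2.inRange(hsv,(8,60,50),(24,220,255)); n,l,s,c=cv2.connectedComponentsWithStats(m)
for i in range(1,n):
    if s[i][4]>400:
        ys,xs=np.where(l==i); P=np.array([ray("w",u,v,.046,p)[:2] for u,v in zip(xs[::7],ys[::7])])
        mu=P.mean(0); w,V=np.linalg.eigh(np.cov(P.T)); d=V[:,1]; d=d*np.sign(d@[1,.5]); t=(P-mu)@d
        print("wood",s[i],mu.round(4),"ang",np.arctan2(d[1],d[0]).round(4),"ends",(mu+d*t.min()).round(4),(mu+d*t.max()).round(4),"wid",np.ptp((P-mu)@[-d[1],d[0]]).round(4))
w=cv2.inRange(hsv,(0,0,150),(180,45,255)); w=cv2.morphologyEx(w,cv2.MORPH_OPEN,np.ones((5,5)))
n,l,s,c=cv2.connectedComponentsWithStats(w)
for i in range(1,n):
    if s[i][4]>800: print("white",s[i],c[i].round(1),ray("w",*c[i],.07,p).round(4))
g=cv2.medianBlur(cv2.cvtColor(im,cv2.COLOR_RGB2GRAY),5)
C=cv2.HoughCircles(g,cv2.HOUGH_GRADIENT,1,40,param1=80,param2=18,minRadius=18,maxRadius=50)
if C is not None:
    for u,v,r in C[0][:8]: print("circ",u,v,r,g[int(v),int(u)],ray("w",u,v,.07,p).round(4))
E
python3 mal.py
```

```text
eef_pos: [0.5213, 0.4018, 0.2019]
t 28.93 tcp [0.5213 0.4018 0.2019] yaw_y -0.9774 zax [ 0.002  0.001 -1.   ] open 0.999 ff 0.0 F [-0.1 -0.4  0.2] q [ 0.5   0.26  1.63 -0.    1.25  1.48]
wood [ 303   64   21  155 2861] [0.5505 0.424 ] ang 0.6012 ends [0.4874 0.3808] [0.6056 0.4619] wid 0.0179
white [   0    0   67  114 5090] [24.7 46.3] [0.4873 0.657  0.07  ]
white [  469   212   171   127 12704] [560.9 271.3] [0.5839 0.1542 0.07  ]
circ 484.5 165.5 32.7 109 [0.6201 0.2888 0.07  ]
circ 521.5 261.5 41.4 12 [0.5701 0.1939 0.07  ]
circ 553.5 237.5 40.5 156 [0.6054 0.187  0.07  ]
circ 587.5 338.5 33.7 76 [0.5436 0.0713 0.07  ]
circ 487.5 286.5 46.1 157 [0.5311 0.2021 0.07  ]
circ 465.5 210.5 39.4 122 [0.5791 0.2743 0.07  ]
circ 316.5 252.5 32.1 108 [0.4669 0.3641 0.07  ]
circ 88.5 378.5 47.2 18 [0.1995 0.486  0.07  ]
```

```bash
python3 -c "
from h import *
move([.5132,.3986,0.0],-.970)"
```

```text
[-0.0228, -0.0052, 0.505, 0.0001, -0.0009, -0.0025]
```

```bash
python3 -m handwheel '[[-0.023,-0.005,0.14,0,0,-0.002,1],[-0.023,-0.005,0.28,0,0,-0.002,1],[-0.023,-0.005,0.42,0,0,-0.002,1],[-0.023,-0.005,0.503,0,0,-0.002,1],[-0.023,-0.005,0.503,0,0,-0.002,1],[-0.023,-0.005,0.503,0,0,-0.002,0],[-0.023,-0.005,0.503,0,0,-0.002,-0.8],[-0.023,-0.005,0.503,0,0,-0.002,-0.8],[-0.023,-0.005,0.503,0,0,-0.002,-0.8],[-0.023,-0.005,0.503,0,0,-0.002,-0.8]]' 110; python3 -c "
from h import *
st()"
```

```text
time: 30.22
eef_pos: [0.5124, 0.3991, 0.0004]
tcp_rot: [0.955, 0.296, 0.001, 0.0]
contact_force: [-0.7, -1.2, 5.4]
opening: 0.189
finger_force: 107.3
t 30.23 tcp [5.124e-01 3.991e-01 4.000e-04] yaw_y -0.9704 zax [ 0.001  0.    -1.   ] open 0.189 ff 107.3 F [-0.7 -1.2  5.4] q [ 0.51  0.47  1.76 -0.    0.91  1.48]
```

```bash
python3 -m handwheel '[[0,0,-0.12,0,0,0,-0.8],[0,0,-0.24,0,0,0,-0.8],[0,0,-0.35,0,0,0,-0.8],[0,0,-0.35,0,0,-0.05,-0.8],[0,0,-0.35,0,0,-0.1,-0.8],[0,0,-0.35,0,0,-0.15,-0.8],[0,0,-0.35,0,0,-0.2,-0.8],[0,0,-0.35,0,0,-0.223,-0.8],[0,0,-0.35,0,0,-0.223,-0.8]]'; python3 -c "
from h import *
st();move([.5391,.2937,.14],-.271)"
```

```text
time: 31.35
eef_pos: [0.5107, 0.3985, 0.1375]
tcp_rot: [0.796, 0.605, -0.001, -0.0]
contact_force: [-0.2, -0.5, -1.3]
opening: 0.194
finger_force: 107.7
t 31.35 tcp [0.5107 0.3985 0.1375] yaw_y -0.2711 zax [-0.002 -0.001 -1.   ] open 0.194 ff 107.7 F [-0.2 -0.5 -1.3] q [0.51 0.3  1.71 0.   1.14 0.78]
[-0.2336, 0.1385, -0.0062, -0.0006, 0.0004, -0.0]
```

```bash
python3 -m handwheel '[[-0.12,0.07,0,0,0,0,-0.8],[-0.234,0.138,0,0,0,0,-0.8],[-0.234,0.138,0,0,0,0,-0.8],[-0.234,0.138,0.06,0,0,0,-0.8],[-0.234,0.138,0.12,0,0,0,-0.8],[-0.234,0.138,0.135,0,0,0,-0.8],[-0.234,0.138,0.135,0,0,0,-0.8]]'; python3 -c "
from h import *
st();move([.5391,.2937,.074],-.271)"
```

```text
time: 32.22
eef_pos: [0.5394, 0.2944, 0.0847]
tcp_rot: [0.796, 0.605, -0.0, -0.0]
contact_force: [0.4, -1.0, -2.5]
opening: 0.191
finger_force: 107.9
t 32.23 tcp [0.5394 0.2944 0.0847] yaw_y -0.27 zax [-0.001 -0.    -1.   ] open 0.191 ff 107.9 F [ 0.4 -1.  -2.5] q [0.33 0.29 1.82 0.   1.03 0.6 ]
[-0.0018, -0.0003, 0.0267, -0.0003, 0.0001, 0.0003]
```

```bash
for i in 1 2 3; do python3 -m handwheel '[[0,0,0.01,0,0,0,-0.8],[0,0,0.02,0,0,0,-0.8],[0,0,0.02,0,0,0,-0.8]]' | grep -E "eef|contact|tcp"; done
```

```text
eef_pos: [0.5397, 0.2938, 0.077]
tcp_rot: [0.796, 0.605, -0.0, -0.0]
contact_force: [0.3, -0.2, -1.8]
eef_pos: [0.5404, 0.2941, 0.0697]
tcp_rot: [0.796, 0.605, 0.001, 0.0]
contact_force: [-1.0, 0.6, 2.3]
eef_pos: [0.5404, 0.2941, 0.061]
tcp_rot: [0.796, 0.605, 0.001, 0.0]
contact_force: [0.8, 1.2, 3.3]
```

```bash
for i in 1 2 3; do python3 -m handwheel '[[0,0,0.005,0,0,0,-0.8],[0,0,0.01,0,0,0,-0.8],[0,0,0.01,0,0,0,-0.8]]' | grep -E "eef|contact|tcp"; done
```

```text
eef_pos: [0.5407, 0.2944, 0.0598]
tcp_rot: [0.796, 0.605, 0.001, 0.0]
contact_force: [-3.6, 0.9, 13.6]
eef_pos: [0.5417, 0.2954, 0.0583]
tcp_rot: [0.796, 0.605, 0.002, 0.0]
contact_force: [-5.2, 1.9, 21.0]
eef_pos: [0.5427, 0.297, 0.0558]
tcp_rot: [0.796, 0.605, 0.004, -0.0]
contact_force: [-4.8, 6.4, 24.2]
```

```bash
python3 -m handwheel '[[0,0,-0.12,0,0,0,-0.8],[0,0,-0.22,0,0,0,-0.8],[0,0,-0.22,0,0,0,-0.8]]' | grep eef; python3 -c "
from h import *
st();move([.5124,.3991,.15],-.271);"
```

```text
eef_pos: [0.5415, 0.2942, 0.1395]
t 34.85 tcp [0.5415 0.2942 0.1395] yaw_y -0.2701 zax [ 0.005  0.002 -1.   ] open 0.193 ff 109.3 F [ 0.  -0.1 -3. ] q [ 0.33  0.23  1.79 -0.    1.12  0.6 ]
[0.2334, -0.1399, -0.0262, 0.0015, -0.0009, 0.0003]
```

```bash
python3 -m handwheel '[[0.12,-0.07,0,0,0,0,-0.8],[0.233,-0.14,0,0,0,0,-0.8],[0.233,-0.14,0,0,0,0.05,-0.8],[0.233,-0.14,0,0,0,0.1,-0.8],[0.233,-0.14,0,0,0,0.15,-0.8],[0.233,-0.14,0,0,0,0.2,-0.8],[0.233,-0.14,0,0,0,0.223,-0.8],[0.233,-0.14,0.12,0,0,0.223,-0.8],[0.233,-0.14,0.24,0,0,0.223,-0.8],[0.233,-0.14,0.3,0,0,0.223,-0.8],[0.233,-0.14,0.3,0,0,0.223,-0.8]]' ; python3 -c "
from h import *
move([.5124,.3991,.0],-.971);"
```

```text
time: 36.22
eef_pos: [0.5064, 0.3959, 0.0104]
tcp_rot: [0.955, 0.295, -0.006, 0.001]
contact_force: [0.3, -0.8, -2.1]
opening: 0.192
finger_force: 109.0
[0.0172, 0.0018, 0.0259, -0.0003, 0.0038, 0.0]
```

```bash
for i in 1 2 3; do python3 -m handwheel '[[0,0,0.006,0,0,0,-0.8],[0,0,0.01,0,0,0,-0.8],[0,0,0.01,0,0,0,-0.8]]' | grep -E "eef|contact"; done
```

```text
eef_pos: [0.5114, 0.399, 0.0142]
contact_force: [-0.1, 0.2, -2.8]
eef_pos: [0.5105, 0.3985, 0.0088]
contact_force: [0.1, 0.5, -2.1]
eef_pos: [0.5105, 0.3985, 0.0047]
contact_force: [-0.7, -0.3, -3.3]
```

```bash
for i in 1 2; do python3 -m handwheel '[[0,0,0.006,0,0,0,-0.8],[0,0,0.01,0,0,0,-0.8],[0,0,0.01,0,0,0,-0.8]]' | grep -E "eef|contact"; done
```

```text
eef_pos: [0.5105, 0.3985, 0.0007]
contact_force: [-0.2, 0.5, -2.2]
eef_pos: [0.511, 0.3988, -0.002]
contact_force: [-1.8, -0.7, 3.8]
```

```bash
python3 -m handwheel '[[0,0,0,0,0,0,-0.5],[0,0,0,0,0,0,0.2],[0,0,0,0,0,0,1],[0,0,0,0,0,0,1],[0,0,-0.1,0,0,0,1],[0,0,-0.25,0,0,0,1],[0.02,0,-0.4,0,0,0,1],[0.02,0,-0.5,0,0,0,1],[0.02,0,-0.5,0,0,0,1],[0.02,0,-0.5,0,0,0,1]]' 40|grep -E "eef|open"; python3 mal.py; python3 -c "
from h import *
move([.5600,.0765,.2558],-.211)"
```

```text
eef_pos: [0.5166, 0.4027, 0.1957]
opening: 1.003
t 39.35 tcp [0.5166 0.4027 0.1957] yaw_y -0.9708 zax [-0.002 -0.001 -1.   ] open 1.003 ff 0.0 F [ 0.5  0.  -0.7] q [0.51 0.26 1.65 0.   1.24 1.48]
wood [ 306   63   21  158 2979] [0.5468 0.4231] ang 0.594 ends [0.484  0.3807] [0.6021 0.4604] wid 0.0173
white [   0    0   59  106 4121] [21.2 42.5] [0.4838 0.6558 0.07  ]
white [  472   212   168   126 12467] [563.2 272.1] [0.5811 0.1588 0.07  ]
circ 502.5 165.5 42.7 109 [0.6237 0.2808 0.07  ]
circ 512.5 282.5 47.1 154 [0.5454 0.1908 0.07  ]
circ 462.5 145.5 22.1 132 [0.6171 0.3209 0.07  ]
circ 604.5 330.5 31.4 76 [0.5581 0.0728 0.07  ]
circ 315.5 252.5 25.2 109 [0.4639 0.3668 0.07  ]
circ 470.5 208.5 41.6 123 [0.5789 0.2766 0.07  ]
circ 560.5 236.5 41.6 157 [0.6056 0.1891 0.07  ]
circ 435.5 305.5 30.2 12 [0.4832 0.2353 0.07  ]
[-0.3704, 0.7344, -0.1519, -0.0006, 0.0011, -0.2419]
```

```bash
python3 -m handwheel '[[-0.02,0.04,-0.152,0,0,0,1],[-0.08,0.16,-0.152,0,0,-0.05,1],[-0.15,0.3,-0.152,0,0,-0.1,1],[-0.22,0.44,-0.152,0,0,-0.15,1],[-0.29,0.58,-0.152,0,0,-0.2,1],[-0.37,0.734,-0.152,0,0,-0.242,1],[-0.37,0.734,-0.152,0,0,-0.242,1],[-0.37,0.734,-0.152,0,0,-0.242,1]]' |grep -E "eef|open"; python3 chk2.py; OLD=1 python3 - <<'E'
from fit import *
q=np.array([.561,.1130]);th=1.346; e=np.array([np.cos(th),np.sin(th)]); n=np.array([-e[1],e[0]]); pk=q-.052*e; segs(.083,pk,th,36)
T,f=top(.06,cy=.16); g=cv2.medianBlur(cv2.cvtColor(T,cv2.COLOR_RGB2GRAY),5)
C=cv2.HoughCircles(g,cv2.HOUGH_GRADIENT,1,20,param1=80,param2=10,minRadius=19,maxRadius=25)
for u,v,r in C[0]:
    if np.hypot(*(np.array(f(u,v))-[.525,.243]))<.02: print("pin at .06",f(u,v),r/2)
E
```

```text
eef_pos: [0.5603, 0.0772, 0.2559]
opening: 1.001
t 40.4 tcp [0.5603 0.0772 0.2559] yaw_y -0.2127 zax [-0.003  0.001 -1.   ] open 1.001 ff 0.0 F [0.2 0.5 0.5] q [-0.04  0.02  1.8   0.    1.32  0.17]
[(np.float64(0.07829713058238454), (np.float32(0.5788), np.float32(0.1892)), np.uint8(41))]
circle [0.5612 0.113  0.1003] fixedR [0.5624 0.1129] 191
pin [0.5788 0.1917] r 11.65 dist 0.0807 ang 1.346 g 42
pin [0.5278 0.2392] r 9.8 dist 0.1304 ang 1.827 g 153
pin [0.5578 0.0797] r 10.5 dist 0.0334 ang -1.661 g 78
p97 [0.5788 0.1892] r 11.05 dist 0.0783 ang 1.339 g 42
p97 [0.5312 0.2342] r 9.8 dist 0.1248 ang 1.81 g 153
p97 [0.5848 0.0528] r 11.1 dist 0.0648 ang -1.191 g 86
p97 [0.6152 0.0412] r 10.5 dist 0.0901 ang -0.922 g 124
p97 [0.6178 0.1702] r 12.2 dist 0.0808 ang 0.787 g 166
p97 [0.5447 0.0262] r 9.75 dist 0.0883 ang -1.754 g 80
vis [(0, array([245.,   6.]))]
0.083 [-33.8  -2.3] [-31.3 -22. ] 97.4
0.083 [-32.1  17.5] [-33.1  -4.9] 87.6
0.083 [ 17.3 -25.7] [17.   6.8] 90.4
0.083 [24.7  4.5] [ 25.6 -23.8] 91.9
0.083 [-15.5 -28.2] [-19.5  -9.9] 102.3
0.083 [15.4  4.5] [ 5.  -7.8] 49.5
0.083 [31.7  3.8] [ 31.9 -26.2] 90.4
0.083 [  4.9 -31. ] [-11.6 -31.2] 0.6
0.083 [15.5 29.3] [-9.5 28.8] 1.1
0.083 [-13.9  32.6] [ 1.7 32. ] 177.7
0.083 [ 29.9 -12.8] [29.8  3.3] 90.4
0.083 [ 2.  32.4] [16.2 32.5] 0.7
pin at .06 (np.float32(0.5258), np.float32(0.2428)) 10.25
```

```bash
python3 -c "
from h import *
print(ctrl.sign_off())"
```

```text
the job is handed in; nothing more can be done
None
```

I handed the job in at about 40 s of the 72 s: by my last measurements the cassette is in the pocket, the carousel sits in the nozzle detent, the mallet has driven the pin fully down, and the mallet stands back on the bench. The sign-off gave no verdict, and I did not re-measure the bottle or beaker.

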